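Empty the prep tray of garlic into the deep bowl

ROBOT

A 6-joint arm with a two-finger parallel gripper is mounted at the origin on a cart in front of the work surface, level with it; the furniture and walls round the work are solid. World frame = base frame: x ahead of the robot, y to its left, z up, the work surface at z = 0. Lengths are in m, angles in rad, forces in N, time in s.
With the tool pointing down it reaches from about 0.4 to 0.825 m from the base axis. Payload 7 kg.
Tool frame: the origin (TCP) lies between the finger pads; the fingertips stand arm.nose_length ahead of it and the grasp point (between the pads) is the TCP (arm.nose_length is the distance from the TCP to the fingertips, in m); x points along the fingers, z is the direction in which the jaws open and shut, and the axes are right-handed (so a half turn about x gives the same grasp; the last joint's range is limited). The gripper opens to 88 mm and grips with 3 to 60 N. Pads are 19 mm wide; open, the fingers measure 130 mm over their backs; the gripper's body (78 mm by 193 mm) begins 47 mm behind the grasp point.
Start: joints at [-0.816, 0.359, 0.012, 0, -1.224, -0.288], TCP at [0.304, -0.603, 0.246] pointing down, gripper open.
Joint ranges: [-3.07, 3.07], [-1.43, 2.12], [-1.02, 1.25], [-3.03, 1.67], [-3.05, -0], [-3.03, 3.03]. Speed limits (rad/s): [2.39, 2.39, 3.01, 3.14, 3.14, 3.14].

INTERFACE

Orientations are given as [roll, pitch, yaw] about the fixed x, y, z axes, in that order (R = Rz(yaw) Ry(pitch) Rx(roll)).
In Python, from station import arm, viewer, spotter gives the robot as it stands.
- The arm moves only by the shell command python3 -m handwheel 'ROWS' [FORCE]. ROWS is a JSON object of lists of equal length, an entry for each row: "gripper": the gripper command: -1 is shut, 1 is fully open, values between are in proportion; "travel": the shift along the world's x, y, z each as a share of 500 mm, from -1 to 1, a list of three; "spin": the turn about the world's z as a share of 45 degrees, from -1 to 1. A call has 1 to 20 rows; each row is the pose to reach, as a shift and turn from the pose commanded when the call began; what a row does not reach only later rows make up. A row lasts 1/10 s, in which the tool goes at most 50 mm and 8.59 degrees, less where a joint would pass 70% of its speed; a pose out of reach is approached as far as the arm can. A call with a number of a shift or a turn outside -1 to 1 is refused whole. A call with a gripper value outside its range is refused whole. The fingers move at their own pace and stop on an object; FORCE is the grip in N (left out, the last holds). Time passes only in rows, so rows that repeat a pose let the fingers close. It gives the time, the measured TCP pose, the force and the opening at its end, in the units of the state.
- arm.get_state(): the state, without advancing time (a new reading comes with each control period).
- viewer.grab_frame(name): name is "side" or "top"; returns a dict with "pixels" (400x640x3 uint8, blue, green, red), "fx", "fy", "cx", "cy" (pixels), "eye" and "attitude" of the camera in the world. Camera axes: x right, y down, z forward; pixel columns grow to the right and rows downward; lengths in m; the calibration is good to about 2 mm. A picture is of the moment at which its call begins. There is no depth.
- arm.job_done(): hands the job in, once; it reports no verdict.
Trained networks look in the newest picture that a camera, given by its name, has taken for a name from the list of things; names that differ only in an ending like _2 or _b are one class to them, and where a whole thing is asked for, a point or a joint stands for the part that bears it (a point fixed in the world has none). Each returns a list of dicts, best first, with "conf" (0 to 1); they miss things now and then, are a little off and sometimes report something else, mostly with a low value. They report only what shows in the picture. A call takes as long as a camera call. They do not tell look-alikes from the thing itself.
- spotter.spot_in(camera, label): "rect" ([left, top, right, bottom] in pixels, round what is visible of it).
- spotter.tip_of(camera, label): "at" ([column, row] in pixels: a listed point, or the origin of a listed thing).
The state is a dict: "t": time; "q": joint angles; "qd": joint speeds; "joint_efforts": joint torques, N m; "eef_pos": TCP position; "ee_rot": TCP orientation; "force": force on the tool from outside, world axes, zero at the start; "moment": the same for the moment, N m; "width": finger opening in m.
Only numpy, scipy, OpenCV 4.12 (cv2) and the standard library are available. Lean on these libraries where they do the work, as an engineer would, in place of code of your own. Each camera call takes 0.05 s, during which the arm holds its last target.

TASK

Pick up the small metal tray by its wooden bar handle and carry it with all three garlic bulbs on it to the deep white bowl (not the flat plate), then tip it so that the bulbs go out over its open edge into the bowl; do not touch the bulbs with the gripper. Set the empty tray back down flat on the worktop, let go of it, and leave the plate and the salt shaker where they stand and the bowl upright.

Things in the scene. Friction and masses are not known exactly. Their poses are not given: they have to be found in the camera images.
- prep_tray: Small aluminium tray, 0.3 kg, 132 (x) x 190 (y) mm, 4 mm thick, with 32 mm lips on its long sides (x = +-66) and back (y = +95); the edge at y = -95 is open. Straps outside the long sides carry a wooden bar above it. Origin: centre of its underside, z up. It starts flat on the worktop at the robot's left, open edge (own -y) facing the robot's right within 20 degrees.
- tray_bar (a point): Middle of the tray's wooden bar handle (tray frame 0, +10, 95 mm): 20 x 20 mm in section, running along the tray's x for 133 mm. Axes as the tray's; pinch it from above, closing along the tray's y. Free height between bar and tray floor 81 mm.
- tray_lip (a point): Middle of the tray's open edge, on the floor's upper face (tray frame 0, -95, 4 mm). Axes as the tray's.
- bulb_1_center (a point): Centre of a garlic bulb, about 53 mm across and 53 mm high, 31 g; starts at the back of the tray. Bulbs rest by friction on the tray and slide or roll off when it is tipped about 30 to 45 degrees.
- bulb_2_center (a point): Centre of a second bulb, the same; starts at the back of the tray.
- bulb_3_center (a point): Centre of a third bulb, the same; starts near the middle of the tray.
- bulb_1: The first bulb; origin at the centre of its underside, 26 mm below its centre.
- bulb_2: The second bulb, likewise.
- bulb_3: The third bulb, likewise.
- deep_bowl: Deep white bowl, 200 mm across at the rim, 101 mm high, opening about 180 mm wide at the rim and narrowing to a 100 mm foot, 0.44 kg, loose on the worktop. Origin: centre of its underside, z up. It and the plate change places from start to start. A wall shelf hangs 660 mm above the worktop beyond x = 0.58 m (y below 0.2 m): keep the arm's elbow and wrist clear of it.
- plate: Flat white plate, 180 mm across, 22 mm high, loose. Origin: centre of its underside. Not the target.
- shaker: Salt shaker, 44 mm across, 90 mm high, standing loose behind the tray and bowl. Origin: centre of its underside. A bystander.
Mind the look-alikes: they are no part of the job. What is shaped like the bulb_1 but purple or turquoise is not meant. Leave any turquoise look-alike of the bulb_3 alone.

How it is judged:
On the way, in this order (a step that is already met when the one before it is completed fails the run):
1. the tray is lifted clear of the worktop, more than 50 mm, with all three bulbs on it (height (world z) of prep_tray above 0.05 m and x of bulb_1_center in the frame of prep_tray between -0.066 and 0.066 m and y of bulb_1_center in the frame of prep_tray between -0.1 and 0.1 m and z of bulb_1_center in the frame of prep_tray between 0.01 and 0.07 m and x of bulb_2_center in the frame of prep_tray between -0.066 and 0.066 m and y of bulb_2_center in the frame of prep_tray between -0.1 and 0.1 m and z of bulb_2_center in the frame of prep_tray between 0.01 and 0.07 m and x of bulb_3_center in the frame of prep_tray between -0.066 and 0.066 m and y of bulb_3_center in the frame of prep_tray between -0.1 and 0.1 m and z of bulb_3_center in the frame of prep_tray between 0.01 and 0.07 m), for 0.2 s.
2. the tray is tipped more than 20 degrees, open edge down, with the middle of that edge over the bowl (angle between prep_tray's own y axis and vertical below 1.22 rad and horizontal distance between tray_lip and deep_bowl below 0.1 m), for 0.1 s.
At the end, for the whole second after the job is handed in: All three bulbs lie at rest in the deep bowl (centres within 85 mm of its axis and below its rim), the bowl stands upright on the worktop, and the tray rests flat on the worktop (within 6 degrees, underside within 12 mm of it), let go and at rest (horizontal distance between each of bulb_1_center, bulb_2_center, bulb_3_center and deep_bowl below 0.085 m and height (world z) of each of bulb_1_center, bulb_2_center, bulb_3_center below 0.1 m and linear speed of each of bulb_1, bulb_2, bulb_3 below 0.05 m/s and angle between each of deep_bowl, prep_tray's own z axis and vertical below 0.1 rad and height (world z) of deep_bowl below 0.01 m and height (world z) of prep_tray below 0.012 m and linear speed of prep_tray below 0.03 m/s); the robot touches nothing.
It fails at once if the gripper or arm touches a garlic bulb (contact force between any of the fingers, the arm and bulb_1 above 0.5 N or contact force between any of the fingers, the arm and bulb_2 above 0.5 N or contact force between any of the fingers, the arm and bulb_3 above 0.5 N).
It fails at once if the plate or the salt shaker is moved more than 30 mm (distance of any of plate, shaker from where it was at the start of the episode above 0.03 m).
It fails at once if the bowl is tipped over by more than 30 degrees (angle between deep_bowl's own z axis and vertical above 0.52 rad).
It also fails if it takes over 48 s, if anything falls off the work surface, if the arm or the gripper's body presses on something with over 40 N, if the wrist force passes 120 N, or if a joint passes its speed limit or range.

## Working session

There is one attempt and no reset: what is moved stays moved. The work goes in short steps, Python scripts to look and compute and a shell command to move; the robot and the scene stay as the last step left them, time stands still between calls to the robot, and variables do not carry over. Pictures are saved under pics/ and viewed, and the job is handed in when it is done.

```bash
mkdir -p pics; ls
python3 - <<'E'
from station import arm, viewer, spotter
import cv2
print(arm.get_state(), arm.nose_length)
for n in("side","top"):
    f=viewer.grab_frame(n); cv2.imwrite(f"pics/a_{n}.png",f["pixels"])
    print(n,{k:f[k] for k in f if k!="pixels"})
    for l in ["prep_tray","tray_bar","tray_lip","bulb_1_center","deep_bowl","plate","shaker"]:
        print(l,[(r["at"],round(r["conf"],2)) for r in spotter.tip_of(n,l)][:6])
E
```

```text
pics
{'t': 0.0, 'q': array([-8.15873374e-01,  3.59377132e-01,  1.10735265e-02, -3.82321804e-04,
       -1.22413526e+00, -2.88117392e-01]), 'qd': array([-6.20145384e-04, -7.99309318e-05,  2.61893388e-03, -7.19632303e-04,
       -2.80906494e-04,  1.32057042e-04]), 'joint_efforts': array([ 9.66837142e-04, -5.82712913e+01,  2.93053293e+01,  6.99707419e+00,
        6.81172955e-03, -1.35781906e-04]), 'eef_pos': array([ 0.3035584 , -0.60236463,  0.24462958]), 'ee_rot': array([0.07272832, 1.56911491, 2.11020002]), 'force': array([-0.24648475, -0.91816038, -0.43204418]), 'moment': array([ 0.02208092, -0.02031717, -0.00535384]), 'width': 0.08776868061904142} 0.019
side {'fx': 433.3082161413882, 'fy': 433.3082161413882, 'cx': 324.2564203465719, 'cy': 201.68397579593113, 'eye': array([0.12802867, 0.99484761, 0.76230169]), 'attitude': array([-2.17950521,  0.01686694, -2.81289075])}
prep_tray [([281.8, 287.2], 0.9), ([264.6, 299.4], 0.31)]
tray_bar [([274.8, 263.5], 0.93)]
tray_lip [([293.5, 264.5], 0.57), ([326.7, 208.7], 0.24)]
bulb_1_center [([287.5, 300.1], 0.82), ([323.7, 331.3], 0.78)]
deep_bowl [([328.6, 212.6], 0.93)]
plate [([357.8, 171.0], 0.73), ([291.4, 264.6], 0.56)]
shaker [([258.1, 232.6], 0.93)]
top {'fx': 495.98651807554506, 'fy': 495.98651807554506, 'cx': 324.3331008013009, 'cy': 195.66517530841978, 'eye': array([0.35803485, 0.09829251, 1.36315135]), 'attitude': array([-3.08026231, -0.01032931, -1.55909532])}
prep_tray [([231.5, 179.1], 0.66), ([236.1, 180.1], 0.62), ([356.5, 186.0], 0.46)]
tray_bar [([220.6, 180.5], 0.94), ([302.5, 129.7], 0.4), ([436.5, 193.6], 0.16)]
tray_lip [([264.3, 178.4], 0.7), ([437.4, 194.7], 0.55)]
bulb_1_center [([209.2, 191.7], 0.85), ([224.6, 234.0], 0.73), ([191.6, 231.3], 0.64)]
deep_bowl [([356.9, 187.0], 0.81), ([210.2, 173.9], 0.54)]
plate [([436.1, 195.7], 0.81)]
shaker [([306.3, 130.1], 0.53)]
```

View pics/a_side.png

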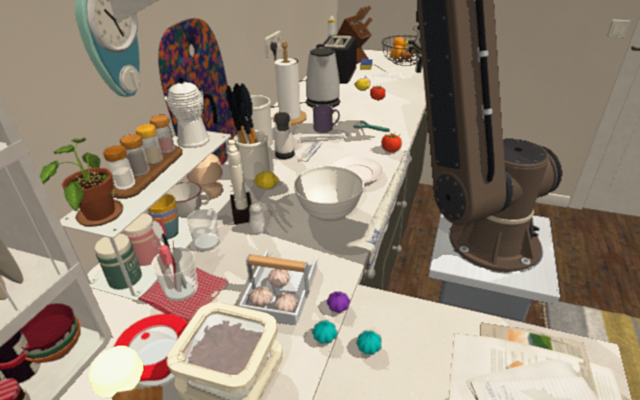

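View pics/a_top.png

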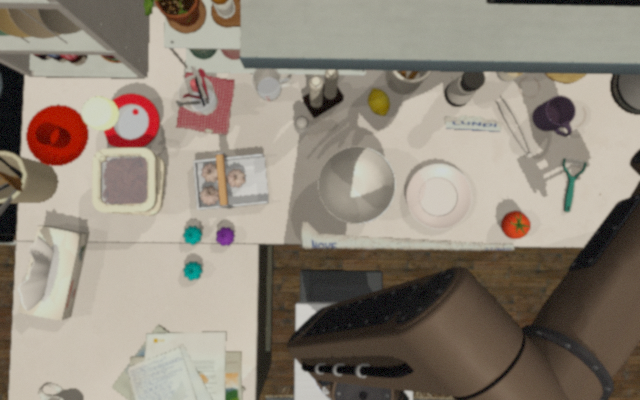

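```bash
cat > h.py <<'E'
import numpy as np, cv2
from scipy.spatial.transform import Rotation as R
from scipy.optimize import least_squares
def cam(f): return dict(f,Rm=R.from_euler('xyz',f["attitude"]).as_matrix())
def proj(f,p):
    c=f["Rm"].T@(np.asarray(p)-f["eye"]); return np.array([f["fx"]*c[0]/c[2]+f["cx"],f["fy"]*c[1]/c[2]+f["cy"]])
def ray(f,uv):
    d=f["Rm"]@np.array([(uv[0]-f["cx"])/f["fx"],(uv[1]-f["cy"])/f["fy"],1]); return d
def atz(f,uv,z):
    d=ray(f,uv); return f["eye"]+d*(z-f["eye"][2])/d[2]
def tri(obs):
    A=0;b=0
    for f,uv in obs:
        d=ray(f,uv);d/=np.linalg.norm(d);P=np.eye(3)-np.outer(d,d);A=A+P;b=b+P@f["eye"]
    return np.linalg.solve(A,b)
E
python3 - <<'E'
from h import *
from station import viewer
s=cam(viewer.grab_frame("side"));t=cam(viewer.grab_frame("top"))
np.set_printoptions(precision=3,suppress=True)
for n,a,b in [("bar",(274.8,263.5),(220.6,180.5)),("lip",(293.5,264.5),(264.3,178.4)),("bowl",(328.6,212.6),(356.9,187)),("plate",(357.8,171),(436.1,195.7)),("shaker",(258.1,232.6),(306.3,130.1)),("tray",(281.8,287.2),(231.5,179.1))]:
    print(n,tri([(s,a),(t,b)]),atz(s,a,0.0),atz(t,b,0.0))
print(atz(t,(220.6,180.5),.095),atz(s,(274.8,263.5),.095))
# tray corners in top
for uv in [(269,203),(264,149),(197,154),(199,208)]: print(uv,atz(t,uv,.03))
im=viewer.grab_frame("top")["pixels"]
cv2.imwrite("pics/b_top.png",cv2.resize(im[120:240,180:320],None,fx=5,fy=5,interpolation=cv2.INTER_CUBIC))
im=viewer.grab_frame("side")["pixels"]
cv2.imwrite("pics/b_side.png",cv2.resize(im[150:350,220:400],None,fx=3,fy=3,interpolation=cv2.INTER_CUBIC))
E
```

```text
bar [0.474 0.353 0.094] [0.525 0.264 0.   ] [0.48  0.371 0.   ]
lip [ 0.484  0.25  -0.003] [0.478 0.253 0.   ] [0.488 0.251 0.   ]
bowl [ 0.469 -0.005 -0.015] [0.463 0.013 0.   ] [ 0.467 -0.004  0.   ]
plate [ 0.441 -0.221  0.014] [ 0.443 -0.244  0.   ] [ 0.446 -0.223  0.   ]
shaker [ 0.631  0.139 -0.021] [0.621 0.163 0.   ] [0.624 0.137 0.   ]
tray [0.479 0.339 0.004] [0.475 0.335 0.   ] [0.484 0.341 0.   ]
[0.472 0.352 0.095] [0.475 0.355 0.095]
(269, 203) [0.418 0.234 0.03 ]
(264, 149) [0.565 0.25  0.03 ]
(197, 154) [0.549 0.431 0.03 ]
(199, 208) [0.403 0.421 0.03 ]
```

View pics/b_top.png

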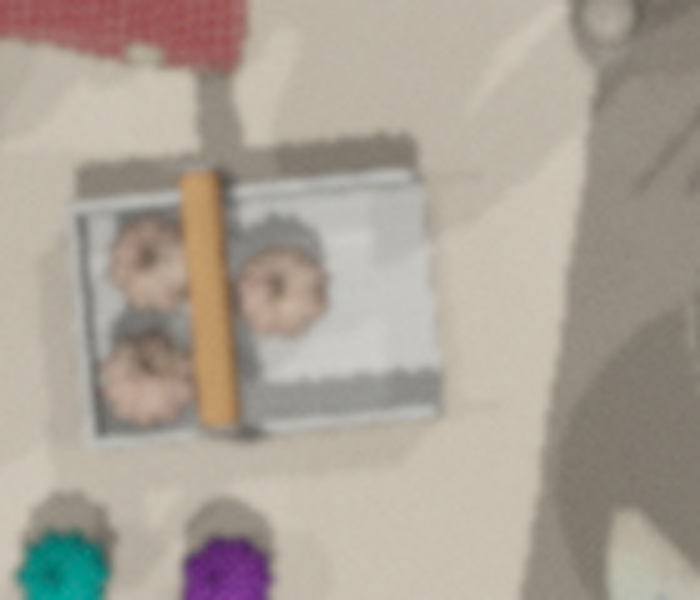

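View pics/b_side.png

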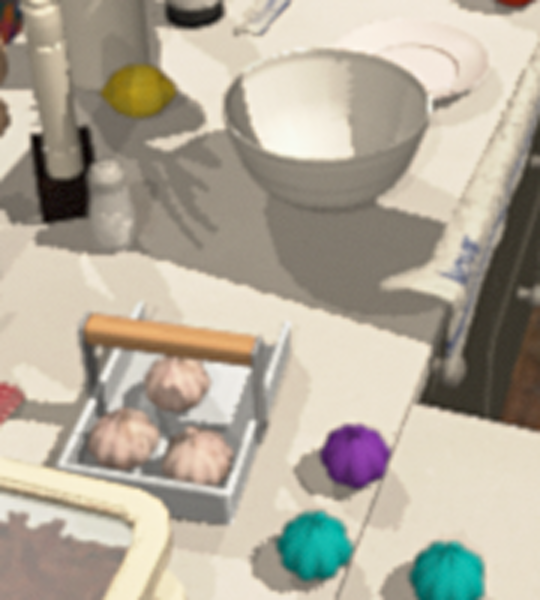

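```bash
python3 -m handwheel '{"gripper":[1,1,1,1,1,1,1,1,1,1,1,1,1],"travel":[[0,1,0.2],[0,1,0.2],[0,1,0.2],[0,1,0.2],[0,1,0.2],[0,1,0.2],[0,1,0.2],[0,1,0.2],[0,1,0.2],[0,1,0.2],[0,1,0.2],[0,1,0.2],[0,1,0.2]],"spin":[-0.5,-0.5,-0.5,-0.5,-0.5,-0.5,-0.5,-0.5,-0.5,-0.5,-0.5,-0.5,-0.5]}' 10
python3 - <<'E'
from station import arm
s=arm.get_state(); print(s['q'],s['eef_pos'],s['ee_rot'])
E
```

```text
t: 2.3
eef_pos: [0.3037, -0.1026, 0.3457]
ee_rot: [-1.368, 1.57, 0.279]
force: [-0.4, -0.3, 0.5]
width: 0.0876
[ 3.15623206e-01 -3.44385947e-01 -4.74872580e-01  3.30939317e-05
 -1.43941719e+00 -1.81042440e+00] [ 0.30372021 -0.10260255  0.34571918] [-1.36791648  1.56990322  0.27887929]
```

```bash
python3 -m handwheel '{"gripper":[1,1,1,1],"travel":[[-0.22,0.1,0],[-0.22,0.1,0],[-0.22,0.1,0],[-0.22,0.1,0]],"spin":[0,0,0,0]}'
python3 - <<'E'
from station import arm
s=arm.get_state(); print(s['q'],s['eef_pos'],s['ee_rot'])
E
```

```text
t: 2.7
eef_pos: [0.1948, -0.0539, 0.346]
ee_rot: [-0.834, 1.571, 0.805]
force: [-0.4, 1.3, -0.1]
width: 0.0876
[ 9.80871989e-01 -7.20435030e-01 -6.03335640e-01  2.70248469e-05
 -1.68774458e+00 -2.48297084e+00] [ 0.19476898 -0.05385596  0.34604116] [-0.83437283  1.57064282  0.80511781]
```

```bash
python3 -m handwheel '{"gripper":[1,1,1,1,1,1,1,1,1,1,1,1,1,1,1,1],"travel":[[0.56,0.812,0],[0.56,0.812,0],[0.56,0.812,0],[0.56,0.812,0],[0.56,0.812,0],[0.56,0.812,0],[0.56,0.812,0],[0.56,0.812,0],[0.56,0.812,0],[0.56,0.812,0],[0.56,0.812,0],[0.56,0.812,-0.33],[0.56,0.812,-0.33],[0.56,0.812,-0.33],[0.56,0.812,-0.33],[0.56,0.812,-0.33]],"spin":[0,0,0,0,0,0,0,0,0,0,0,0,0,0,0,0]}'
python3 - <<'E'
from station import arm,viewer
import cv2
s=arm.get_state(); print(s['q'],s['eef_pos'],s['ee_rot'],s['ee_rot'][2]-s['ee_rot'][0])
cv2.imwrite("pics/c_side.png",cv2.resize(viewer.grab_frame("side")["pixels"][100:400,160:480],None,fx=2,fy=2))
E
```

```text
t: 4.3
eef_pos: [0.4756, 0.3499, 0.1771]
ee_rot: [2.412, 1.563, -2.23]
force: [-0.2, -0.0, -0.1]
width: 0.0878
[ 9.64827490e-01  2.78184649e-01 -2.68684752e-01 -4.57560243e-04
 -1.03136250e+00 -2.46444507e+00] [0.47561995 0.34987986 0.1770865 ] [ 2.4119313   1.56335044 -2.22951542] -4.641446715798741
```

View pics/c_side.png

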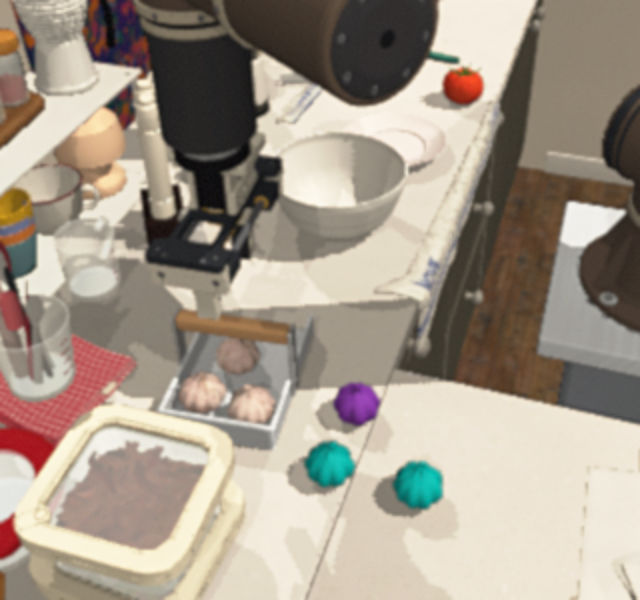

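```bash
python3 -m handwheel '{"gripper":[1,1,1,1,-1,-1,-1,-1,-1,-1,-1],"travel":[[0,0,-0.08],[0,0,-0.156],[0,0,-0.156],[0,0,-0.156],[0,0,-0.156],[0,0,-0.156],[0,0,-0.156],[0,0,-0.156],[0,0,-0.156],[0,0,-0.156],[0,0,-0.156]],"spin":[0,0,0,0,0,0,0,0,0,0,0]}' 15
python3 - <<'E'
from station import arm,viewer
import cv2
s=arm.get_state(); print(s['eef_pos'],s['width'])
cv2.imwrite("pics/d_side.png",cv2.resize(viewer.grab_frame("side")["pixels"][150:350,200:400],None,fx=3,fy=3))
E
```

```text
t: 5.45
eef_pos: [0.4755, 0.3533, 0.1031]
ee_rot: [-3.129, 1.571, -1.484]
force: [0.3, 0.3, 0.8]
width: 0.0371
[0.47548607 0.35328224 0.10311811] 0.03711114072440385
```

View pics/d_side.png

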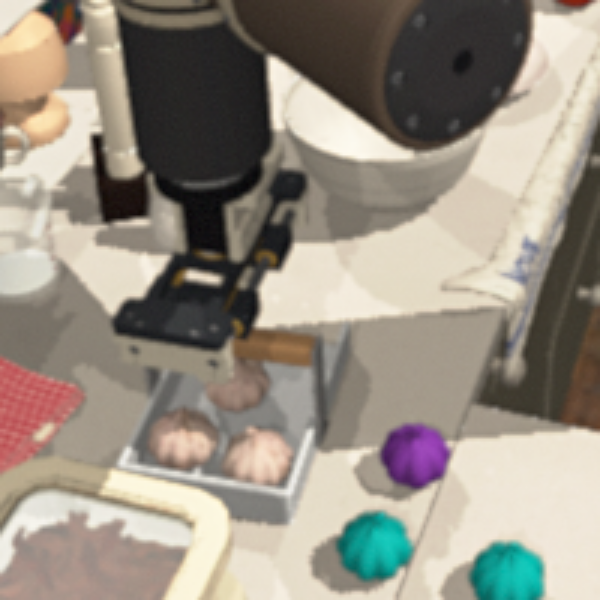

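```bash
python3 -m handwheel '{"gripper":[-1,-1,-1,-1,-1,-1,-1,-1],"travel":[[0,0,0],[0,0,0],[0,0,0],[0,0,0],[0,0,0.02],[0,0,0.04],[0,0,0.08],[0,0,0.12]],"spin":[0,0,0,0,0,0,0,0]}' 15
python3 - <<'E'
from station import arm,viewer
import cv2
s=arm.get_state(); print(s['eef_pos'],s['width'],s['force'],s['moment'])
cv2.imwrite("pics/e_side.png",cv2.resize(viewer.grab_frame("side")["pixels"][150:350,200:400],None,fx=3,fy=3))
E
```

```text
t: 6.3
eef_pos: [0.4754, 0.3536, 0.1641]
ee_rot: [0.185, 1.57, 1.83]
force: [-0.1, 0.1, -4.2]
width: 0.0201
[0.47539322 0.35362726 0.16410424] 0.020124545907942243 [-0.06358621  0.11515713 -4.20940595] [ 0.07577845 -0.07502516 -0.09192998]
```

View pics/e_side.png

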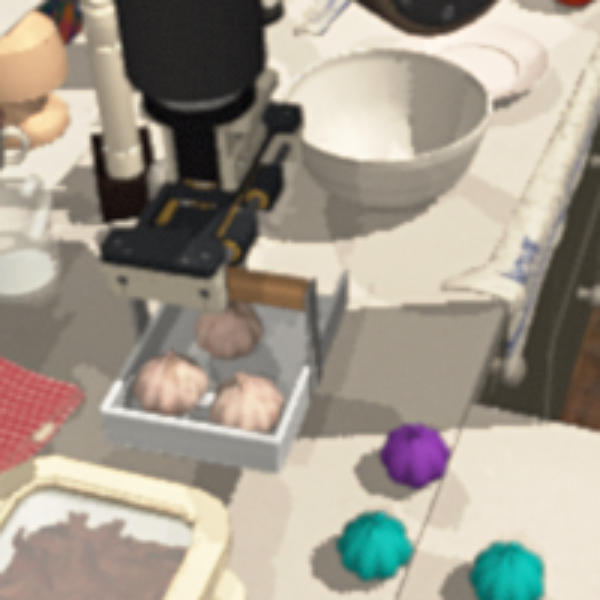

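Run:
```python
from h import *
from station import viewer,spotter
fs=cam(viewer.grab_frame("side"));ft=cam(viewer.grab_frame("top"))
im=ft["pixels"]; cv2.imwrite("pics/f_top.png",cv2.resize(im[100:280,170:470],None,fx=2.6,fy=2.6,interpolation=cv2.INTER_CUBIC))
def rim(f,c,r=.1,z=.101): return np.array([proj(f,(c[0]+r*np.cos(a),c[1]+r*np.sin(a),z)) for a in np.linspace(0,6.283,90)])
for n,f in(("top",ft),("side",fs)):
    print(n,[(np.round(r["rect"]),round(r["conf"],2)) for r in spotter.spot_in(n,"deep_bowl")][:2])
    for c in [(.468,-.004),(.463,0),(.463,-.004),(.473,-.004)]:
        q=rim(f,c); print(c,q.min(0).round(1),q.max(0).round(1))
```

```text
top [(array([319., 147., 395., 225.]), 0.77)]
(0.468, -0.004) [320.6 144.7] [398.8 222.7]
(0.463, 0) [319.1 146.6] [397.3 224.6]
(0.463, -0.004) [320.6 146.6] [398.8 224.6]
(0.473, -0.004) [320.7 142.7] [398.8 220.7]
side [(array([296., 166., 365., 221.]), 0.82)]
(0.468, -0.004) [293.5 163.1] [363.3 200.3]
(0.463, 0) [294.6 164. ] [364.7 201.4]
(0.463, -0.004) [295.1 163.3] [365.  200.6]
(0.473, -0.004) [291.9 162.8] [361.6 200. ]
```

View pics/f_top.png

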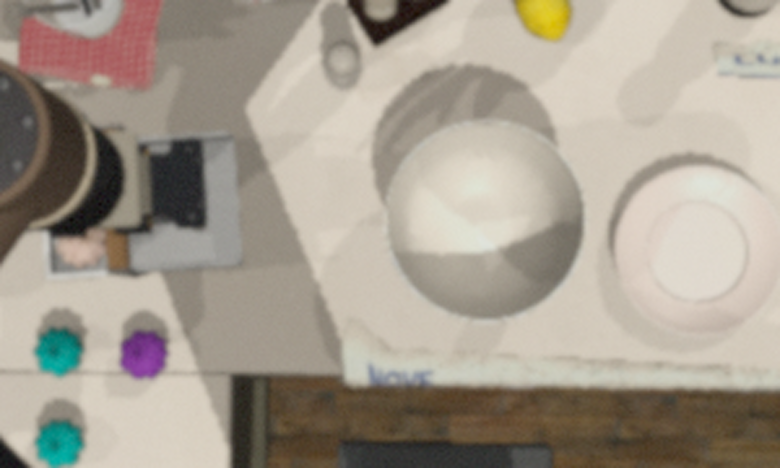

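```bash
python3 -m handwheel '{"gripper":[-1,-1,-1,-1,-1,-1,-1,-1,-1,-1,-1,-1,-1,-1,-1,-1,-1,-1],"travel":[[0,0,0.02],[0,-0.01,0.05],[-0.005,-0.03,0.08],[-0.01,-0.07,0.1],[-0.015,-0.12,0.115],[-0.02,-0.17,0.12],[-0.025,-0.22,0.12],[-0.027,-0.27,0.12],[-0.027,-0.32,0.12],[-0.027,-0.37,0.12],[-0.027,-0.42,0.12],[-0.027,-0.47,0.12],[-0.027,-0.51,0.12],[-0.027,-0.545,0.12],[-0.027,-0.57,0.12],[-0.027,-0.588,0.12],[-0.027,-0.6,0.12],[-0.027,-0.6,0.12]],"spin":[0,0,-0.01,-0.02,-0.03,-0.04,-0.05,-0.06,-0.07,-0.08,-0.09,-0.1,-0.1,-0.1,-0.1,-0.1,-0.1,-0.1]}' 15
python3 - <<'E'
from station import arm,viewer
import cv2
s=arm.get_state(); print(s['eef_pos'],s['width'],s['force'],s['ee_rot'][2]-s['ee_rot'][0])
cv2.imwrite("pics/g_side.png",cv2.resize(viewer.grab_frame("side")["pixels"][80:280,220:420],None,fx=3,fy=3))
cv2.imwrite("pics/g_top.png",cv2.resize(viewer.grab_frame("top")["pixels"][100:280,220:460],None,fx=3,fy=3))
E
```

```text
t: 8.35
eef_pos: [0.4619, 0.0527, 0.223]
ee_rot: [1.065, 1.571, 2.63]
force: [-0.2, 0.4, -3.8]
width: 0.0197
[0.46192446 0.05269426 0.2230495 ] 0.019730137720708727 [-0.18526794  0.44672256 -3.82825345] 1.5656123804304323
```

View pics/g_side.png

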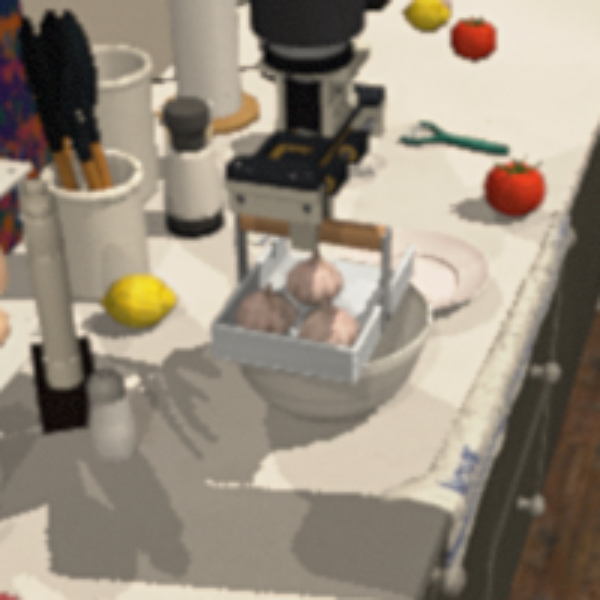

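View pics/g_top.png

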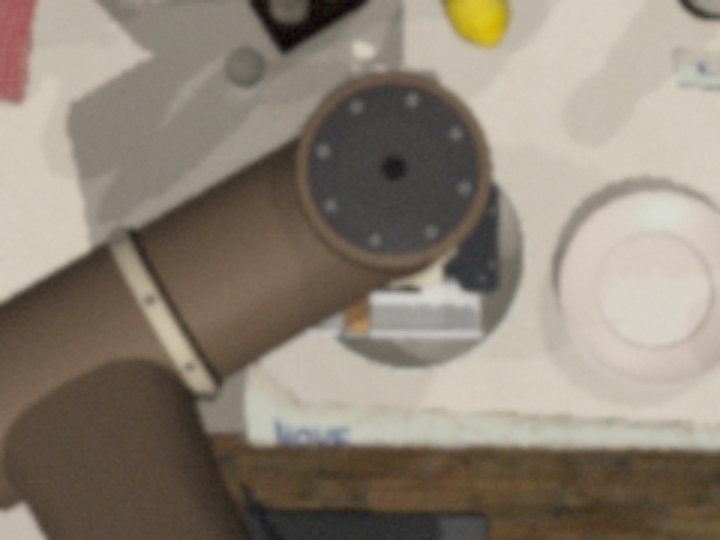

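```bash
python3 -m handwheel '{"gripper":[-1,-1,-1,-1],"travel":[[0,0.008,-0.012],[0,0.008,-0.024],[0,0.008,-0.034],[0,0.008,-0.036]],"spin":[0,0,0,0]}' 15
python3 - <<'E'
from station import arm,viewer
import cv2
s=arm.get_state(); print(s['eef_pos'],s['width'],s['force'],s['moment'])
cv2.imwrite("pics/i_side.png",cv2.resize(viewer.grab_frame("side")["pixels"][120:260,260:400],None,fx=4,fy=4,interpolation=cv2.INTER_CUBIC))
E
```

```text
t: 8.85
eef_pos: [0.4615, 0.0573, 0.204]
ee_rot: [2.003, 1.569, -2.713]
force: [-0.8, 0.4, -4.2]
width: 0.0198
[0.46147495 0.05728769 0.20403098] 0.019839433377355466 [-0.77762401  0.40349235 -4.15124644] [-0.02401853 -0.04998741  0.02330384]
```

View pics/i_side.png

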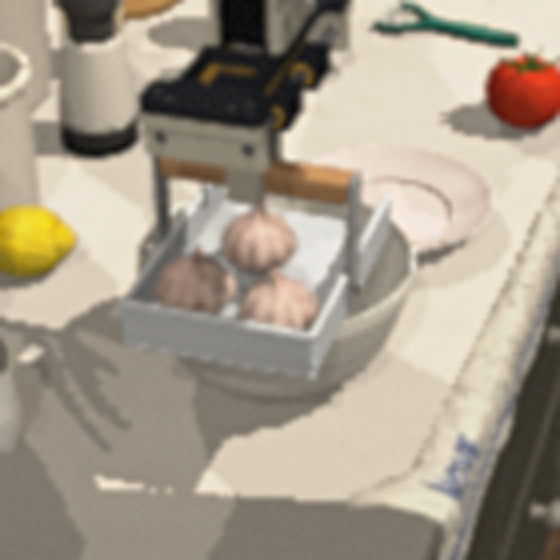

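```bash
python3 -m handwheel '{"gripper":[-1,-1],"travel":[[0,0,-0.004],[0,0,-0.004]],"spin":[0,0]}'; python3 -m handwheel '{"gripper":[-1,-1],"travel":[[0,0,-0.004],[0,0,-0.004]],"spin":[0,0]}'; python3 -m handwheel '{"gripper":[-1,-1],"travel":[[0,0,-0.004],[0,0,-0.004]],"spin":[0,0]}'
```

```text
t: 9.1
eef_pos: [0.4623, 0.0573, 0.2034]
ee_rot: [-1.353, 1.57, 0.213]
force: [0.6, -0.7, -1.3]
width: 0.0198
t: 9.3
eef_pos: [0.463, 0.0578, 0.2021]
ee_rot: [-1.116, 1.568, 0.451]
force: [-0.2, 2.8, 3.7]
width: 0.0199
t: 9.5
eef_pos: [0.4632, 0.0579, 0.2002]
ee_rot: [-1.106, 1.568, 0.461]
force: [-0.9, 1.8, 5.7]
width: 0.0202
```

```bash
python3 -m handwheel '{"gripper":[-1,-0.3,-0.25,-0.25],"travel":[[0,0,0.004],[0,0,0.006],[0,0,0.006],[0,0,0.006]],"spin":[0,0,0,0]}' 8
python3 - <<'E'
from station import arm,viewer
import cv2
s=arm.get_state(); print(s['eef_pos'],s['width'],s['force'],s['moment'])
cv2.imwrite("pics/j_side.png",cv2.resize(viewer.grab_frame("side")["pixels"][120:260,260:400],None,fx=4,fy=4,interpolation=cv2.INTER_CUBIC))
E
```

```text
t: 9.9
eef_pos: [0.4618, 0.057, 0.202]
ee_rot: [2.321, 1.57, -2.395]
force: [0.9, -0.3, 0.2]
width: 0.0323
[0.46182243 0.05699755 0.20198976] 0.03226652453255394 [ 0.8557062  -0.33692728  0.21824958] [-0.21663948  0.01746185 -0.00958841]
```

View pics/j_side.png

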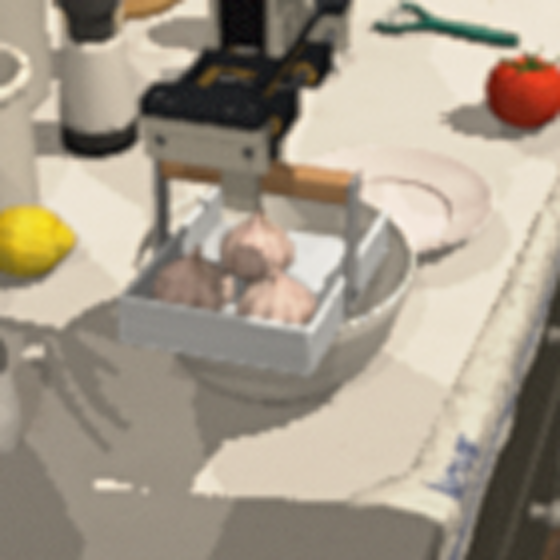

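```bash
python3 -m handwheel '{"gripper":[-0.25,-0.25,-0.25,-0.25,-0.25],"travel":[[0,-0.01,0],[0,-0.02,0],[0,-0.03,0],[0,-0.04,0],[0,-0.04,0]],"spin":[0,0,0,0,0]}' 8
python3 - <<'E'
from station import arm,viewer
import cv2
s=arm.get_state(); print(s['eef_pos'],s['width'],s['force'],s['moment'])
cv2.imwrite("pics/k_side.png",cv2.resize(viewer.grab_frame("side")["pixels"][120:260,260:400],None,fx=4,fy=4,interpolation=cv2.INTER_CUBIC))
E
```

```text
t: 10.45
eef_pos: [0.462, 0.0366, 0.2021]
ee_rot: [0.684, 1.571, 2.25]
force: [-0.3, 0.1, 0.2]
width: 0.0328
[0.46196915 0.03662948 0.20208746] 0.032804444740653416 [-0.30280339  0.14604713  0.19350052] [-0.02966728 -0.00805426 -0.00069602]
```

View pics/k_side.png

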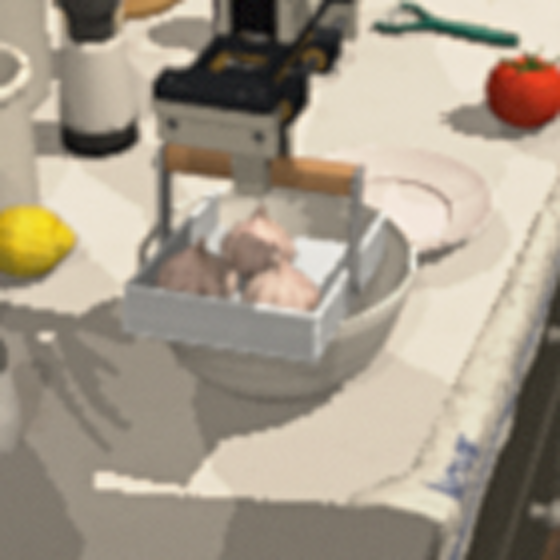

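```bash
python3 -m handwheel '{"gripper":[-0.25,-0.25,-0.25,-0.25,-0.25],"travel":[[0,-0.01,-0.003],[0,-0.02,-0.006],[0,-0.03,-0.01],[0,-0.04,-0.014],[0,-0.04,-0.014]],"spin":[0,0,0,0,0]}' 8
python3 - <<'E'
from station import arm,viewer
import cv2
s=arm.get_state(); print(s['eef_pos'],s['width'],s['force'],s['moment'])
cv2.imwrite("pics/l_side.png",cv2.resize(viewer.grab_frame("side")["pixels"][120:260,260:400],None,fx=4,fy=4,interpolation=cv2.INTER_CUBIC))
E
```

```text
t: 11.0
eef_pos: [0.4616, 0.0166, 0.1947]
ee_rot: [1.896, 1.57, -2.822]
force: [0.2, 2.9, 0.2]
width: 0.0328
[0.46160796 0.01655458 0.19466396] 0.03284085267857458 [0.23015905 2.91607949 0.24043035] [ 1.05879407 -0.02259866  0.03530141]
```

View pics/l_side.png

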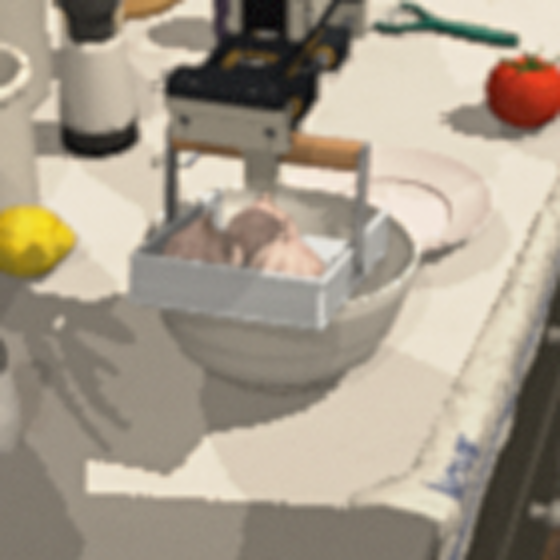

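```bash
python3 -m handwheel '{"gripper":[-0.25,-0.25,-0.25,-0.25],"travel":[[0,-0.01,-0.005],[0,-0.02,-0.01],[0,-0.03,-0.016],[0,-0.03,-0.016]],"spin":[0,0,0,0]}' 8
python3 - <<'E'
from station import arm,viewer
import cv2
s=arm.get_state(); print(s['eef_pos'],s['width'],s['force'],s['moment'])
cv2.imwrite("pics/m_side.png",cv2.resize(viewer.grab_frame("side")["pixels"][120:260,260:400],None,fx=4,fy=4,interpolation=cv2.INTER_CUBIC))
cv2.imwrite("pics/m_top.png",cv2.resize(viewer.grab_frame("top")["pixels"][100:280,220:460],None,fx=3,fy=3))
E
```

```text
t: 11.45
eef_pos: [0.4614, 0.0014, 0.1864]
ee_rot: [1.962, 1.569, -2.755]
force: [0.0, 2.6, -0.1]
width: 0.033
[0.46137377 0.00141302 0.18638705] 0.03304944522821576 [ 0.04480357  2.57563789 -0.08216929] [0.80523632 0.03678044 0.0223741 ]
```

View pics/m_side.png

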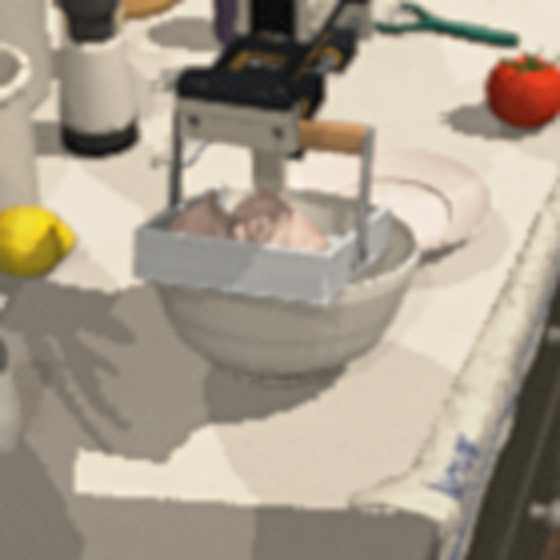

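View pics/m_top.png

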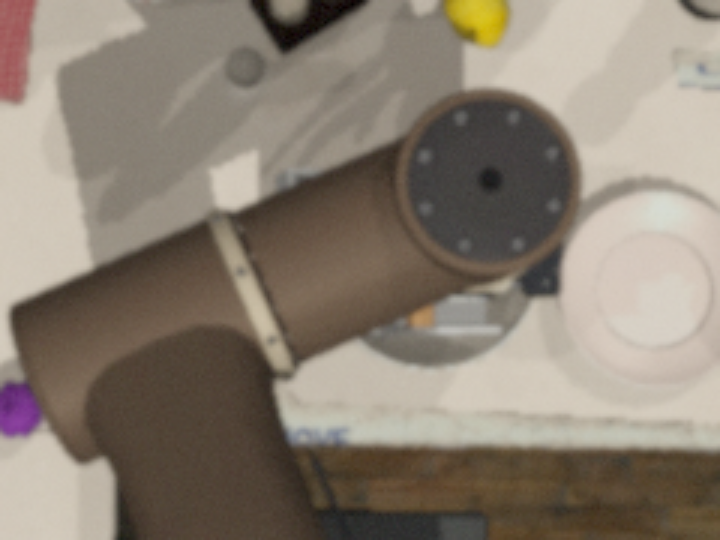

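```bash
cat >> h.py <<'E'
def fit(f,uv,P,x0=(.462,.0,.1,.6,0.)):
    P=np.array(P,float)/1000; uv=np.array(uv,float)
    def pose(v): return R.from_euler('zx',[v[4],v[3]]).as_matrix(),v[:3]  # theta>0 about x lifts +y
    def res(v):
        M,t=pose(v); return np.r_[np.concatenate([proj(f,M@p+t)-u for p,u in zip(P,uv)]),(v[4])*20]
    r=least_squares(res,x0); v=r.x; M,t=pose(v)
    return v,np.degrees(v[3]),np.sqrt(2*r.cost/len(P)/2),M@np.array([0,-.095,.004])+t,M@np.array([0,.01,.095])+t
E
python3 - <<'E'
from h import *
from station import viewer
np.set_printoptions(precision=3,suppress=True)
s=cam(viewer.grab_frame("side"))
c=lambda u,v:(u/4+260,v/4+120)
# left in image = +x
print(fit(s,[c(137,238),c(136,275),c(330,302),c(333,268),c(372,128),c(370,152)],[(66,95,32),(66,95,0),(-66,95,0),(-66,95,32),(-66,10,105),(-66,10,85)]))
s2=cv2.imread("pics/m_side.png")
E
```

```text
(array([0.465, 0.011, 0.101, 0.262, 0.033]), np.float64(15.017549112522145), np.float64(0.8995465271733756), array([ 0.468, -0.082,  0.08 ]), array([ 0.464, -0.004,  0.195]))
```

```bash
python3 -m handwheel '{"gripper":[-0.25,-0.25],"travel":[[0,0,0.024],[0,0,0.024]],"spin":[0,0]}' 8
python3 - <<'E'
from h import *
from station import viewer,spotter
np.set_printoptions(precision=3,suppress=True)
t=cam(viewer.grab_frame("top"));s=cam(viewer.grab_frame("side"))
for z in(.08,.1): print(atz(t,(500/3+220,332/3+100),z))
print([(np.round(r["rect"]),r["conf"]) for r in spotter.spot_in("side","deep_bowl")][:2])
print([(np.round(r["rect"]),r["conf"]) for r in spotter.spot_in("top","deep_bowl")][:2])
def rim(f,c,r=.1,z=.101): return np.array([proj(f,(c[0]+r*np.cos(a),c[1]+r*np.sin(a),z)) for a in np.linspace(0,6.283,60)])
for y in (.003,-.01,-.02):
  for n,f in (("s",s),("t",t)):
    q=rim(f,(.462,y)); print(y,n,q.min(0).round(1),q.max(0).round(1))
im=s["pixels"].copy()
for y,c in((.003,(0,0,255)),(-.015,(0,255,0))):
    cv2.polylines(im,[rim(s,(.462,y)).round().astype(int)],True,c)
cv2.imwrite("pics/n_side.png",cv2.resize(im[120:260,260:400],None,fx=4,fy=4,interpolation=cv2.INTER_CUBIC))
im=t["pixels"].copy()
for y,c in((.003,(0,0,255)),(-.015,(0,255,0))):
    cv2.polylines(im,[rim(t,(.462,y)).round().astype(int)],True,c)
cv2.imwrite("pics/n_top.png",cv2.resize(im[120:260,300:440],None,fx=4,fy=4,interpolation=cv2.INTER_CUBIC))
E
```

```text
t: 11.8
eef_pos: [0.4628, 0.0024, 0.2007]
ee_rot: [-1.411, 1.569, 0.155]
force: [-0.2, 1.6, 0.1]
width: 0.0331
[ 0.4   -0.076  0.08 ]
[ 0.399 -0.073  0.1  ]
[(array([299., 166., 365., 218.]), 0.95), (array([329., 170., 341., 180.]), 0.6)]
[]
0.003 s [294.6 164.5] [364.8 202.1]
0.003 t [317.9 147. ] [396.1 225. ]
-0.01 s [296.3 162.4] [365.9 199.5]
-0.01 t [323. 147.] [401.2 225. ]
-0.02 s [297.6 160.9] [366.8 197.5]
-0.02 t [326.9 147.1] [405.1 225.1]
```

View pics/n_side.png

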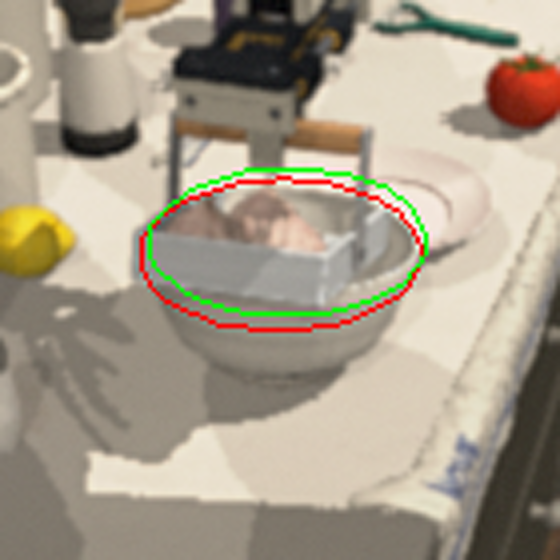

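View pics/n_top.png

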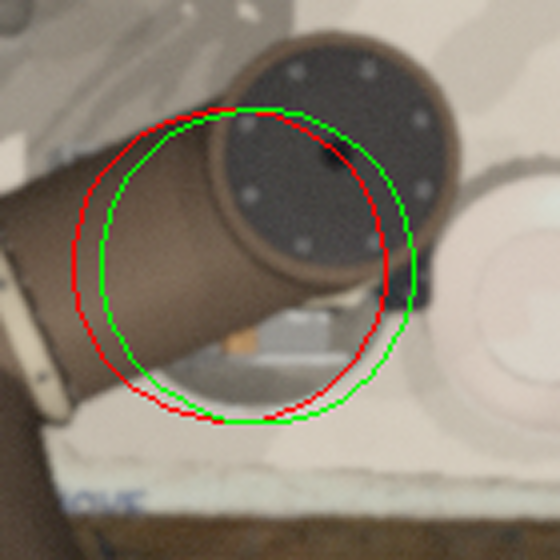

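```bash
python3 -m handwheel '{"gripper":[-0.25,-1,-1,-1,-1],"travel":[[0,-0.01,0.012],[0,-0.01,0.012],[0,-0.01,0.012],[0,-0.01,0.012],[0,-0.01,0.012]],"spin":[0,0,0,0,0]}' 6
python3 - <<'E'
from station import arm,viewer
import cv2
s=arm.get_state(); print(s['eef_pos'],s['width'],s['force'],s['moment'])
cv2.imwrite("pics/o_side.png",cv2.resize(viewer.grab_frame("side")["pixels"][120:260,260:400],None,fx=4,fy=4,interpolation=cv2.INTER_CUBIC))
E
python3 -m handwheel '{"gripper":[-1,-1,-1],"travel":[[0,0,-0.006],[0,0,-0.012],[0,0,-0.012]],"spin":[0,0,0]}' 6
```

```text
t: 12.5
eef_pos: [0.4623, -0.0026, 0.2053]
ee_rot: [-1.233, 1.57, 0.333]
force: [-0.4, 3.5, 4.0]
width: 0.0252
[ 0.46231337 -0.00261365  0.20532368] 0.0251914700889539 [-0.38964747  3.49305019  3.98516434] [ 1.21253764 -0.10037536  0.02306247]
t: 12.85
eef_pos: [0.4629, -0.0024, 0.1998]
ee_rot: [-1.382, 1.569, 0.185]
force: [-0.2, 3.4, 6.4]
width: 0.0254
```

View pics/o_side.png

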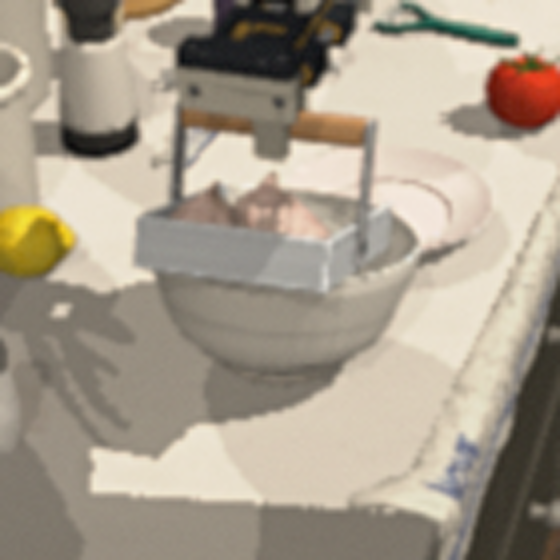

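```bash
python3 -m handwheel '{"gripper":[-1,-1,-1],"travel":[[0,0.002,-0.006],[0,0.004,-0.012],[0,0.004,-0.012]],"spin":[0,0,0]}' 6;python3 -m handwheel '{"gripper":[-1,-1,-1],"travel":[[0,0,-0.006],[0,0,-0.012],[0,0,-0.012]],"spin":[0,0,0]}' 6
python3 - <<'E'
from station import arm,viewer
import cv2
s=arm.get_state(); print(s['eef_pos'],s['width'],s['force'],s['moment'])
cv2.imwrite("pics/p_side.png",cv2.resize(viewer.grab_frame("side")["pixels"][120:260,260:400],None,fx=4,fy=4,interpolation=cv2.INTER_CUBIC))
E
```

```text
t: 13.15
eef_pos: [0.4629, -0.0003, 0.1938]
ee_rot: [-1.328, 1.569, 0.239]
force: [0.6, 4.2, 7.0]
width: 0.0251
t: 13.45
eef_pos: [0.4629, -0.0004, 0.1878]
ee_rot: [-1.379, 1.569, 0.188]
force: [-0.7, 4.3, 6.5]
width: 0.0252
[ 4.62919718e-01 -3.89009799e-04  1.87772389e-01] 0.025201551500685225 [-0.68486839  4.26946577  6.51916914] [1.40667662 0.03342955 0.01278465]
```

View pics/p_side.png

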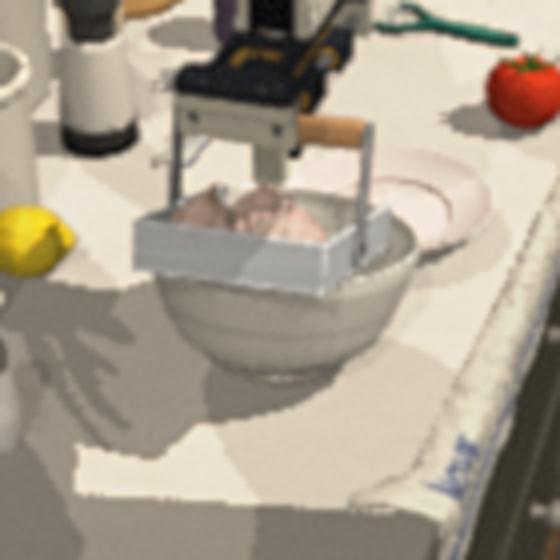

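```bash
python3 -m handwheel '{"gripper":[-0.3,-0.3,-1,-1,-1],"travel":[[0,0.004,0.02],[0,0.01,0.04],[0,0.01,0.04],[0,0.01,0.04],[0,0.012,0.04]],"spin":[0,0,0,0,0]}' 12; python3 -m handwheel '{"gripper":[-1,-1,-1],"travel":[[0,0.004,-0.004],[0,0.008,-0.008],[0,0.008,-0.01]],"spin":[0,0,0]}' 12;python3 -m handwheel '{"gripper":[-1,-1,-1],"travel":[[0,0.004,-0.006],[0,0.004,-0.012],[0,0.004,-0.012]],"spin":[0,0,0]}' 12
```

```text
t: 14.0
eef_pos: [0.4629, 0.0057, 0.208]
ee_rot: [-1.201, 1.568, 0.366]
force: [-0.8, 4.8, 5.4]
width: 0.024
t: 14.3
eef_pos: [0.4652, 0.0108, 0.2051]
ee_rot: [-1.254, 1.563, 0.314]
force: [-0.6, 8.1, 19.2]
width: 0.024
t: 14.6
eef_pos: [0.4651, 0.0128, 0.1989]
ee_rot: [-1.23, 1.563, 0.338]
force: [-0.6, 8.3, 17.0]
width: 0.0241
```

```bash
python3 -m handwheel '{"gripper":[-1,-1,-1],"travel":[[0,0.01,0],[0,0.02,0],[0,0.02,0]],"spin":[0,0,0]}' 12
python3 - <<'E'
from station import arm,viewer
import cv2
s=arm.get_state(); print(s['eef_pos'],s['width'],s['force'],s['moment'])
cv2.imwrite("pics/q_side.png",cv2.resize(viewer.grab_frame("side")["pixels"][120:260,260:400],None,fx=4,fy=4,interpolation=cv2.INTER_CUBIC))
cv2.imwrite("pics/q_top.png",cv2.resize(viewer.grab_frame("top")["pixels"][120:260,300:440],None,fx=4,fy=4,interpolation=cv2.INTER_CUBIC))
E
```

```text
t: 14.9
eef_pos: [0.4626, 0.022, 0.1966]
ee_rot: [-1.089, 1.569, 0.478]
force: [-0.3, 4.9, 6.8]
width: 0.0232
[0.46260424 0.02200081 0.19660575] 0.023178211664319076 [-0.32555749  4.85844682  6.79565466] [1.65793371 0.06108066 0.14989441]
```

View pics/q_side.png

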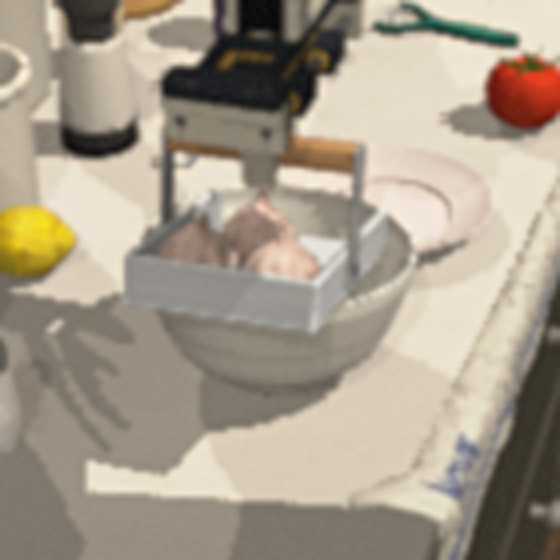

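View pics/q_top.png

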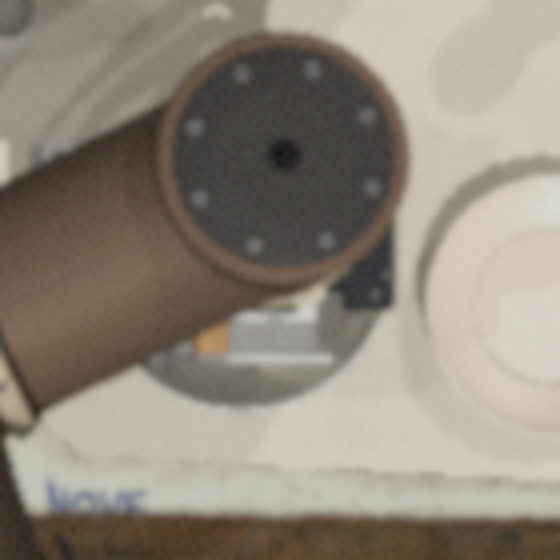

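```bash
cat >> h.py <<'E'
def overlay(f,bowl,tr,crop,sc,out):
    u0,v0,u1,v1=crop
    im=cv2.resize(f["pixels"][v0:v1,u0:u1],None,fx=sc,fy=sc,interpolation=cv2.INTER_CUBIC)
    def P(p): q=proj(f,p); return tuple(int(round(a)) for a in ((q[0]-u0)*sc,(q[1]-v0)*sc))
    for r,z,c in((.1,.101,(0,0,255)),(.09,.101,(0,0,255)),(.05,0,(255,0,0))):
        cv2.polylines(im,[np.array([P((bowl[0]+r*np.cos(a),bowl[1]+r*np.sin(a),z)) for a in np.linspace(0,6.283,60)])],True,c,1)
    if tr is not None:
        x,yb,zb,th,yaw=tr   # bar centre + tilt deg
        M=R.from_euler('zx',[yaw,th],degrees=True).as_matrix(); t=np.array([x,yb,zb])-M@np.array([0,.01,.095])
        W=lambda p:P(M@(np.array(p)/1000)+t)
        for a,b in [((-66,-95,0),(66,-95,0)),((66,-95,0),(66,95,0)),((66,95,0),(-66,95,0)),((-66,95,0),(-66,-95,0)),((-66,95,32),(66,95,32)),((66,95,32),(66,-95,32)),((-66,95,32),(-66,-95,32)),((-66,-95,0),(-66,-95,32)),((66,-95,0),(66,-95,32)),((66,95,0),(66,95,32)),((-66,95,0),(-66,95,32)),((-66,0,105),(66,0,105)),((-66,20,105),(66,20,105)),((-66,20,85),(66,20,85)),((-66,0,105),(-66,20,105)),((-66,20,85),(-66,20,105))]:
            cv2.line(im,W(a),W(b),(0,255,0),1)
    cv2.imwrite(out,im)
E
python3 - <<'E'
from h import *
from station import viewer
import pickle
s=cam(viewer.grab_frame("side"));t=cam(viewer.grab_frame("top"))
pickle.dump((s,t),open("q.pkl","wb"))
overlay(s,(.465,-.005),(.4626,.022,.197,10,0),(285,140,375,230),7,"pics/r_side.png")
overlay(t,(.465,-.005),(.4626,.022,.197,10,0),(300,130,420,240),6,"pics/r_top.png")
E
```

```text
(no output)
```

View pics/r_side.png

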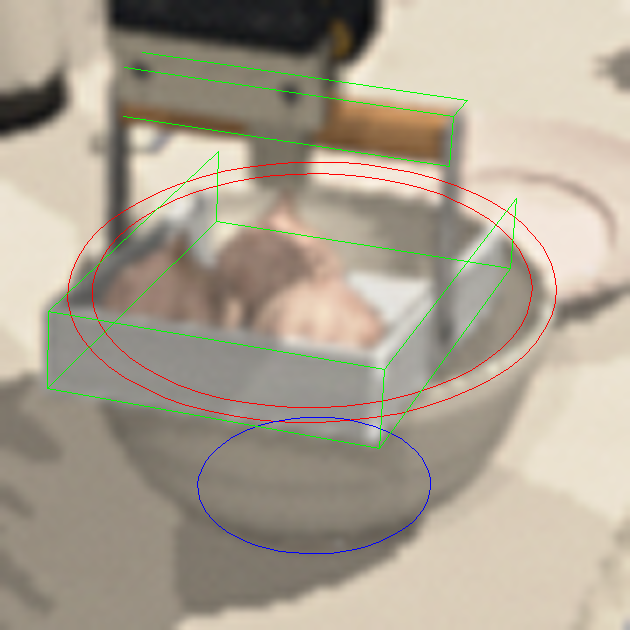

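View pics/r_top.png

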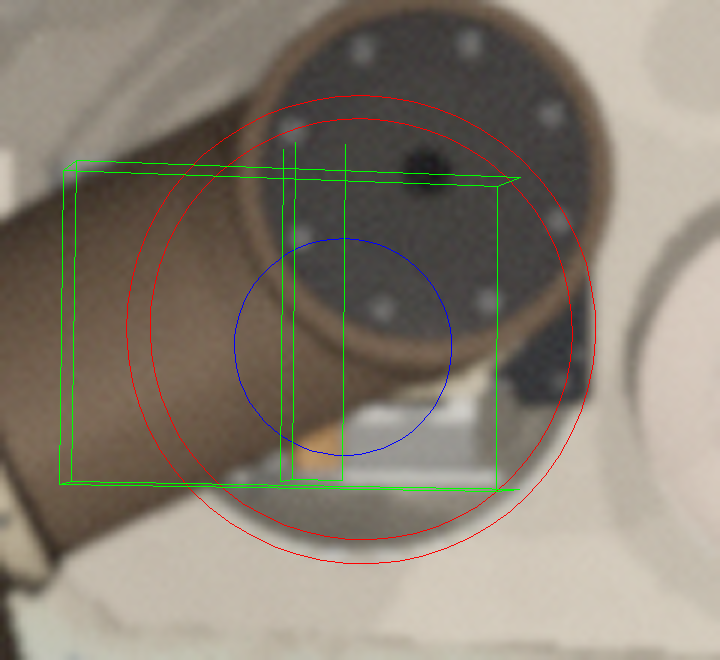

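```bash
python3 -m handwheel '{"gripper":[-1,-1,-1,-1,-1,-1,-1],"travel":[[0,0,0.02],[0,0.01,0.04],[0.004,0.025,0.05],[0.008,0.045,0.05],[0.012,0.06,0.05],[0.012,0.07,0.05],[0.012,0.07,0.05]],"spin":[0,0,0,0,0,0,0]}' 15
python3 - <<'E'
from h import *
from station import viewer,arm
s=arm.get_state(); print(s['eef_pos'],s['width'],s['force'],s['moment'])
p=s['eef_pos']
s=cam(viewer.grab_frame("side"));t=cam(viewer.grab_frame("top"))
overlay(s,(.469,-.005),(p[0],p[1],p[2],0,0),(285,140,375,230),7,"pics/s_side.png")
overlay(t,(.469,-.005),(p[0],p[1],p[2],0,0),(300,130,420,240),6,"pics/s_top.png")
E
```

```text
t: 15.8
eef_pos: [0.4678, 0.0569, 0.2206]
ee_rot: [2.004, 1.57, -2.712]
force: [-0.1, -0.6, -4.2]
width: 0.02
[0.46780725 0.05687793 0.2205826 ] 0.019960474008542624 [-0.0985377  -0.55022768 -4.20273078] [-0.12948931 -0.02740158  0.02828897]
```

View pics/s_side.png

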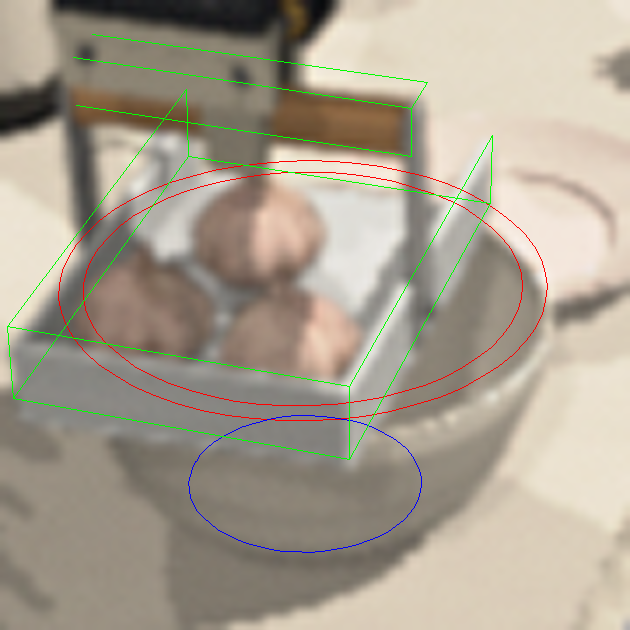

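View pics/s_top.png

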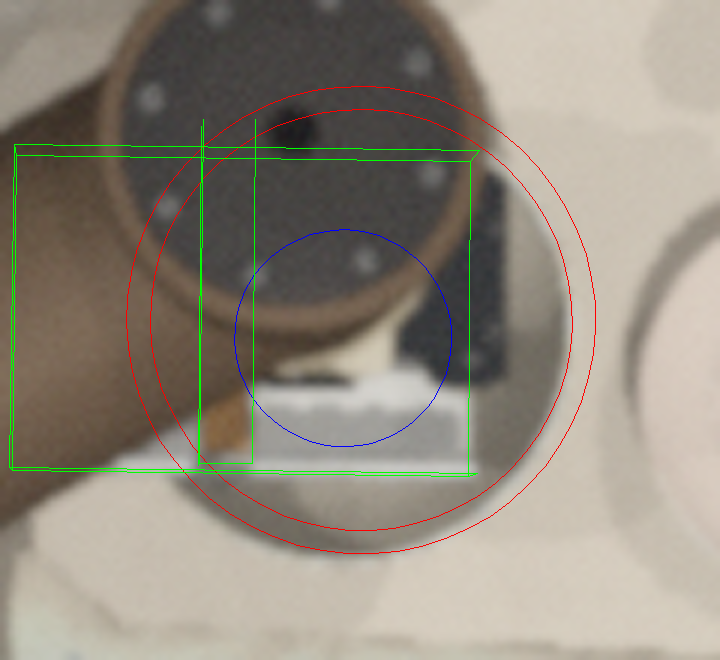

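```bash
python3 -m handwheel '{"gripper":[-1,-1,-1,-1,-1],"travel":[[0,0.009,-0.012],[0,0.018,-0.026],[0,0.018,-0.036],[0,0.018,-0.04],[0,0.018,-0.042]],"spin":[0,0,0,0,0]}' 15; python3 -m handwheel '{"gripper":[-1,-1],"travel":[[0,0,-0.003],[0,0,-0.003]],"spin":[0,0]}' 15
```

```text
t: 16.4
eef_pos: [0.4684, 0.0654, 0.2002]
ee_rot: [-1.484, 1.57, 0.082]
force: [0.5, 0.3, -0.6]
width: 0.0197
t: 16.6
eef_pos: [0.4685, 0.0655, 0.199]
ee_rot: [-1.009, 1.569, 0.557]
force: [-1.0, 0.9, -0.1]
width: 0.0199
```

```bash
python3 -m handwheel '{"gripper":[-0.35,-0.3,-1,-1,-1],"travel":[[0,0,0.006],[0,0,0.016],[0,0,0.016],[0,0,0.016],[0,0,0.016]],"spin":[0,0,0,0,0]}' 5; python3 -m handwheel '{"gripper":[-1,-1,-1,-1],"travel":[[0,-0.008,-0.004],[0,-0.017,-0.005],[0,-0.025,-0.006],[0,-0.033,-0.007]],"spin":[0,0,0,0]}' 5;  python3 -m handwheel '{"gripper":[-1,-1],"travel":[[0,-0.008,-0.002],[0,-0.016,-0.004]],"spin":[0,0]}' 5
```

```text
t: 17.1
eef_pos: [0.4682, 0.0653, 0.2069]
ee_rot: [-1.138, 1.57, 0.429]
force: [-0.8, 1.4, 3.4]
width: 0.0205
t: 17.5
eef_pos: [0.4689, 0.049, 0.2043]
ee_rot: [-1.213, 1.568, 0.354]
force: [-3.1, 2.9, 9.8]
width: 0.0224
t: 17.7
eef_pos: [0.469, 0.0416, 0.2022]
ee_rot: [-0.898, 1.567, 0.669]
force: [-1.9, 6.7, 7.5]
width: 0.0231
```

Run:
```python
from h import *
from station import viewer,arm
s=arm.get_state(); p=s['eef_pos']
s=cam(viewer.grab_frame("side"));t=cam(viewer.grab_frame("top"))
overlay(s,(.468,.0),(p[0],p[1],.195,10,0),(285,140,375,230),7,"pics/u_side.png")
overlay(t,(.468,.0),(p[0],p[1],.195,10,0),(300,130,420,240),6,"pics/u_top.png")
```

```text
(no output)
```

View pics/u_side.png

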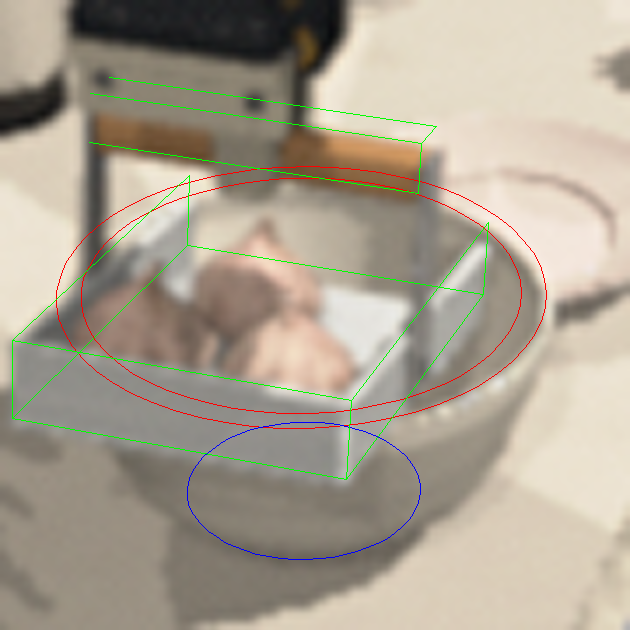

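View pics/u_top.png

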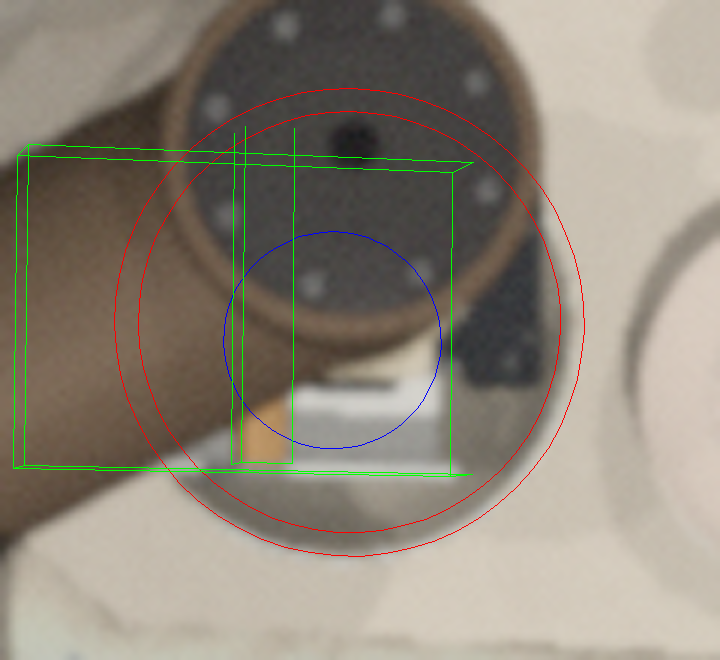

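```bash
python3 -m handwheel '{"gripper":[-1,-1,-1,-1],"travel":[[0,-0.01,-0.007],[0,-0.02,-0.014],[0,-0.03,-0.018],[0,-0.04,-0.022]],"spin":[0,0,0,0]}' 8;  python3 - <<'E'
from h import *
from station import viewer,arm
s=arm.get_state(); p=s['eef_pos'];print(p,s['width'],s['force'])
s=cam(viewer.grab_frame("side"));t=cam(viewer.grab_frame("top"))
overlay(s,(.468,.005),(p[0],p[1],.192,15,0),(285,140,375,230),7,"pics/v_side.png")
overlay(t,(.468,.005),(p[0],p[1],.192,15,0),(300,130,420,240),6,"pics/v_top.png")
E
```

```text
t: 18.2
eef_pos: [0.4702, 0.0221, 0.192]
ee_rot: [-1.087, 1.565, 0.481]
force: [-1.5, 6.6, 11.9]
width: 0.0247
[0.47016482 0.02210384 0.1919786 ] 0.024656693305682948 [-1.53267801  6.59855933 11.94862348]
```

View pics/v_side.png

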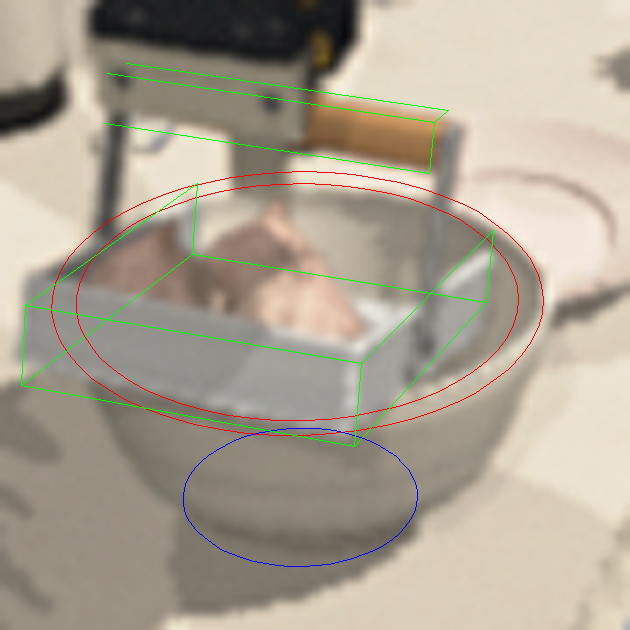

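View pics/v_top.png

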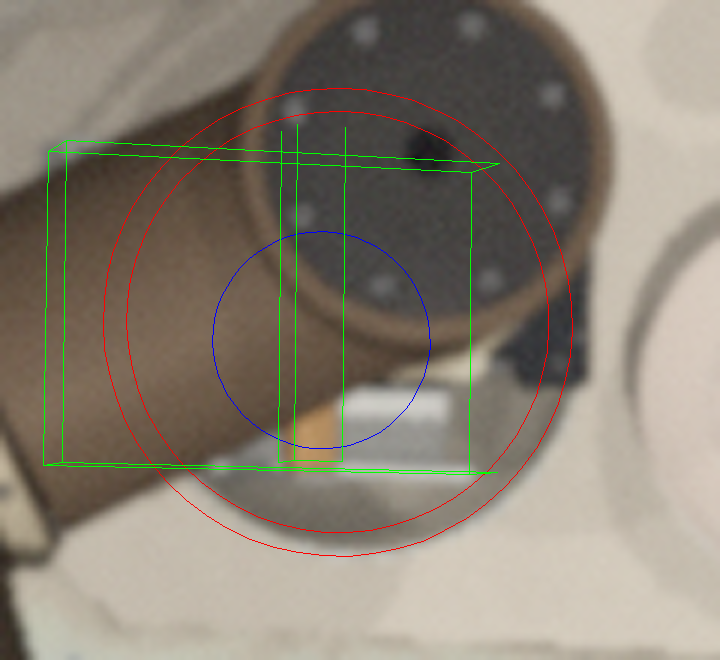

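```bash
python3 -m handwheel '{"gripper":[-0.36,-0.36,-1,-1,-1],"travel":[[0,0,0.008],[0,0,0.018],[0,0,0.018],[0,0,0.018],[0,0,0.018]],"spin":[0,0,0,0,0]}' 8; python3 -m handwheel '{"gripper":[-1,-1,-1,-1],"travel":[[0,-0.008,-0.008],[0,-0.016,-0.014],[0,-0.024,-0.02],[0,-0.03,-0.024]],"spin":[0,0,0,0]}' 8;  python3 - <<'E'
from h import *
from station import viewer,arm
s=arm.get_state(); p=s['eef_pos'];print(p,s['width'],s['force'])
s=cam(viewer.grab_frame("side"));t=cam(viewer.grab_frame("top"))
overlay(s,(.468,.003),(p[0],p[1],.188,25,0),(285,140,375,230),7,"pics/w_side.png")
overlay(t,(.468,.003),(p[0],p[1],.188,25,0),(300,130,420,240),6,"pics/w_top.png")
E
```

```text
t: 18.8
eef_pos: [0.4684, 0.021, 0.1994]
ee_rot: [-1.078, 1.57, 0.489]
force: [0.3, 4.8, 3.3]
width: 0.0246
t: 19.2
eef_pos: [0.4702, 0.0064, 0.1889]
ee_rot: [-1.336, 1.566, 0.231]
force: [0.9, 4.9, 12.6]
width: 0.0257
[0.47022232 0.00636371 0.18891331] 0.025720672120832677 [ 0.85141187  4.87013427 12.6261479 ]
```

View pics/w_side.png

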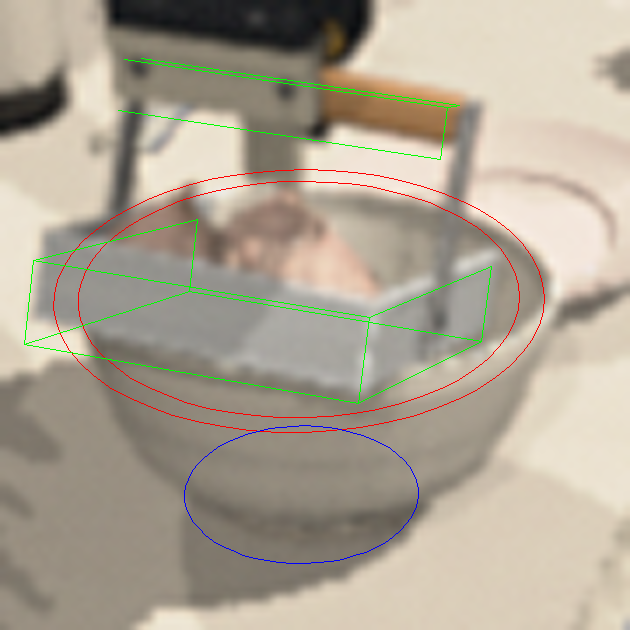

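View pics/w_top.png

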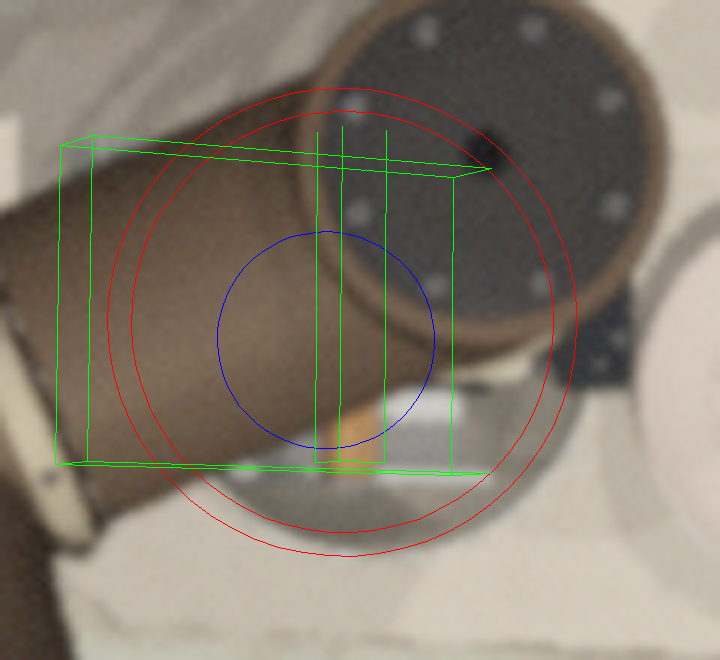

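```bash
python3 -m handwheel '{"gripper":[-0.3,-0.3,-0.3,-1,-1,-1,-1],"travel":[[0,0,0.01],[0,0,0.03],[0,0,0.03],[0,0,0.03],[0,0,0.03],[0,0,0.03],[0,0,0.03]],"spin":[0,0,0,0,0,0,0]}' 15; python3 -m handwheel '{"gripper":[-1,-1,-1,-1,-1,-1,-1],"travel":[[0,0,0.014],[0,0.015,0.028],[0,0.04,0.036],[0,0.07,0.036],[0,0.1,0.036],[0,0.12,0.036],[0,0.12,0.036]],"spin":[0,0,0,0,0,0,0]}' 15;  python3 - <<'E'
from h import *
from station import viewer,arm
s=arm.get_state(); p=s['eef_pos'];print(p,s['width'],s['force'])
s=cam(viewer.grab_frame("side"));t=cam(viewer.grab_frame("top"))
overlay(s,(.468,-.002),(p[0],p[1],p[2]-.008,0,0),(285,140,375,230),7,"pics/x_side.png")
overlay(t,(.468,-.002),(p[0],p[1],p[2]-.008,0,0),(300,130,420,240),6,"pics/x_top.png")
E
```

```text
t: 20.0
eef_pos: [0.4684, 0.006, 0.2024]
ee_rot: [-1.195, 1.57, 0.371]
force: [-0.3, 5.1, 5.0]
width: 0.0248
t: 20.7
eef_pos: [0.4678, 0.067, 0.2199]
ee_rot: [1.994, 1.57, -2.722]
force: [0.5, -0.9, -3.7]
width: 0.0197
[0.46780946 0.06699355 0.21993098] 0.01969810088392655 [ 0.51836613 -0.93360914 -3.74384508]
```

View pics/x_side.png

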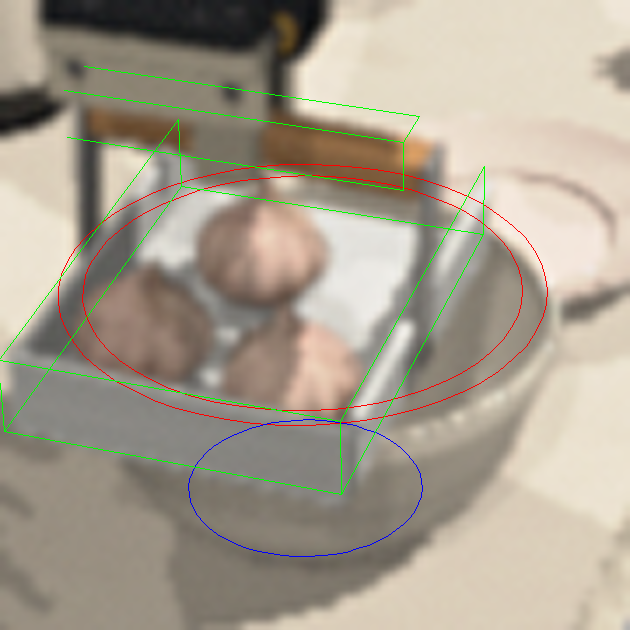

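View pics/x_top.png

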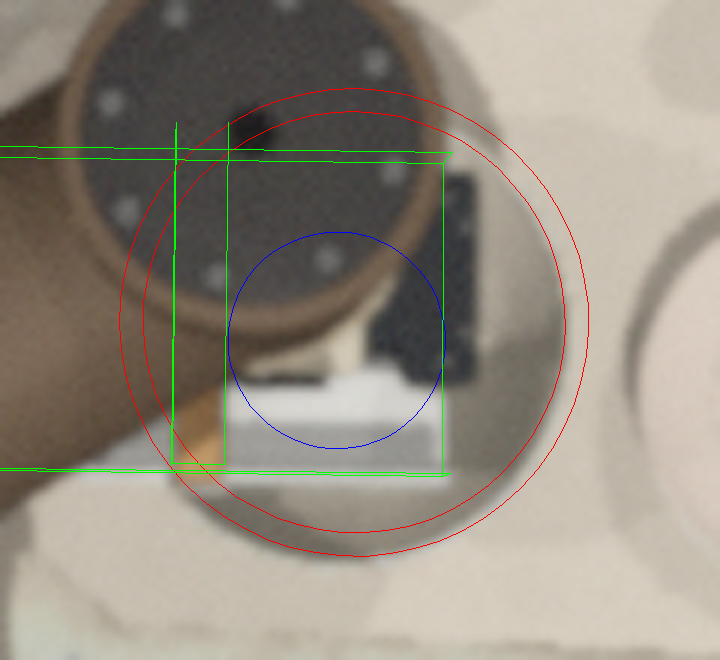

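```bash
python3 -m handwheel '{"gripper":[-1,-1,-1,-1],"travel":[[0.006,0.014,-0.008],[0.006,0.028,-0.02],[0.006,0.028,-0.03],[0.006,0.028,-0.034]],"spin":[0,0,0,0]}' 15; python3 -m handwheel '{"gripper":[-1,-1],"travel":[[0,0,-0.003],[0,0,-0.003]],"spin":[0,0]}' 4
```

```text
t: 21.2
eef_pos: [0.4712, 0.0801, 0.2026]
ee_rot: [-0.173, 1.571, 1.393]
force: [-0.3, 1.5, 0.5]
width: 0.0202
t: 21.4
eef_pos: [0.4716, 0.0798, 0.202]
ee_rot: [-1.381, 1.57, 0.186]
force: [0.3, 0.0, -0.3]
width: 0.0204
```

```bash
python3 -m handwheel '{"gripper":[-1,-1,-1,-1],"travel":[[0,-0.009,-0.003],[0,-0.018,-0.003],[0,-0.027,-0.003],[0,-0.035,-0.003]],"spin":[0,0,0,0]}' 4; python3 -m handwheel '{"gripper":[-1,-1,-1,-1],"travel":[[0,-0.009,-0.001],[0,-0.018,-0.003],[0,-0.026,-0.005],[0,-0.034,-0.007]],"spin":[0,0,0,0]}' 4;  python3 - <<'E'
from h import *
from station import viewer,arm
s=arm.get_state(); p=s['eef_pos'];print(p,s['width'],s['force'])
s=cam(viewer.grab_frame("side"));t=cam(viewer.grab_frame("top"))
overlay(s,(.467,.004),(p[0]-.005,p[1],.194,20,0),(285,140,375,230),7,"pics/y_side.png")
overlay(t,(.467,.004),(p[0]-.005,p[1],.194,20,0),(300,130,420,240),6,"pics/y_top.png")
E
```

```text
t: 21.8
eef_pos: [0.4711, 0.0618, 0.2003]
ee_rot: [-1.054, 1.57, 0.512]
force: [2.0, 1.3, 0.5]
width: 0.0229
t: 22.2
eef_pos: [0.4707, 0.0448, 0.1964]
ee_rot: [1.589, 1.57, -3.128]
force: [-0.9, 4.0, 2.8]
width: 0.0251
[0.47073868 0.04483156 0.19637841] 0.025075822580336117 [-0.93821141  4.0314923   2.84738505]
```

View pics/y_side.png

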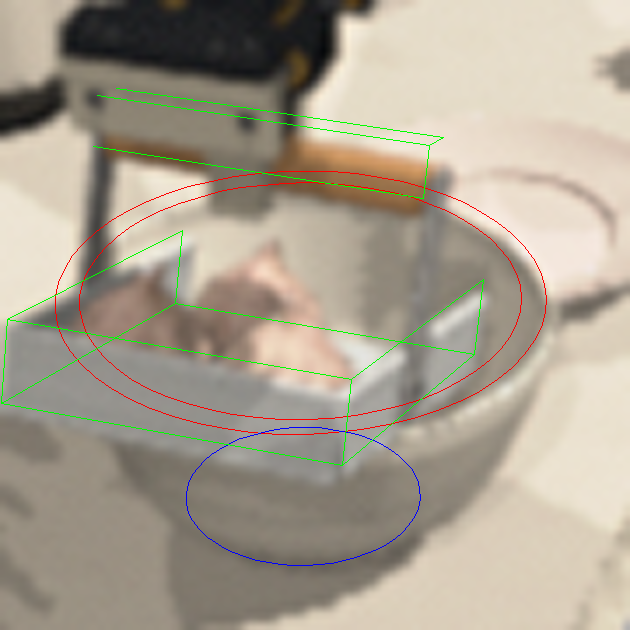

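View pics/y_top.png

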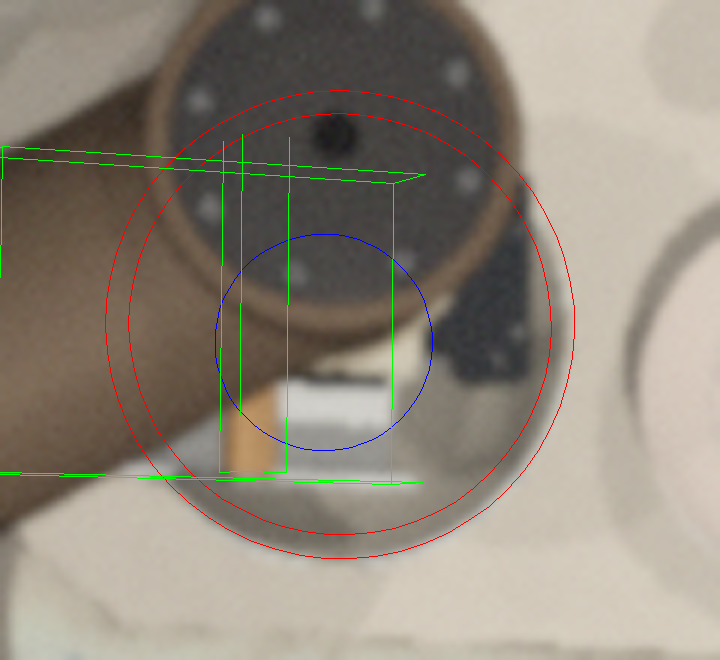

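```bash
python3 -m handwheel '{"gripper":[-1,-1,-1,-1],"travel":[[0,-0.008,-0.001],[0,-0.016,-0.002],[0,-0.024,-0.004],[0,-0.032,-0.006]],"spin":[0,0,0,0]}' 4; python3 -m handwheel '{"gripper":[-1,-1,-1],"travel":[[0,-0.008,-0.004],[0,-0.016,-0.008],[0,-0.016,-0.008]],"spin":[0,0,0]}' 4;  python3 - <<'E'
from h import *
from station import viewer,arm
s=arm.get_state(); p=s['eef_pos'];print(p,s['width'],s['force'])
s=cam(viewer.grab_frame("side"));t=cam(viewer.grab_frame("top"))
overlay(s,(.467,.004),(p[0]-.005,p[1],.190,30,0),(285,140,375,230),7,"pics/z_side.png")
overlay(t,(.467,.004),(p[0]-.005,p[1],.190,30,0),(300,130,420,240),6,"pics/z_top.png")
E
```

```text
t: 22.7
eef_pos: [0.4715, 0.0296, 0.1942]
ee_rot: [-0.91, 1.569, 0.657]
force: [-0.9, 5.4, 5.6]
width: 0.0264
t: 23.0
eef_pos: [0.4716, 0.0214, 0.1901]
ee_rot: [-1.045, 1.569, 0.522]
force: [-0.7, 4.2, 2.9]
width: 0.0269
[0.47158742 0.02141087 0.19006763] 0.026941914948393014 [-0.7084517   4.23508242  2.86992417]
```

View pics/z_side.png

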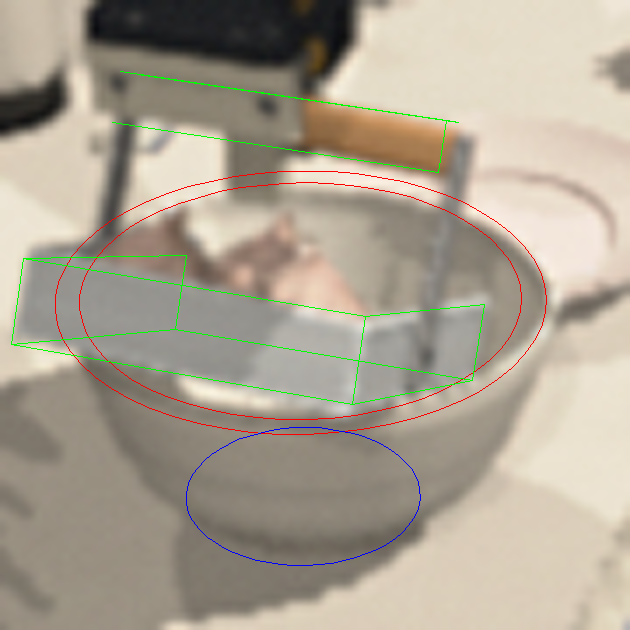

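View pics/z_top.png

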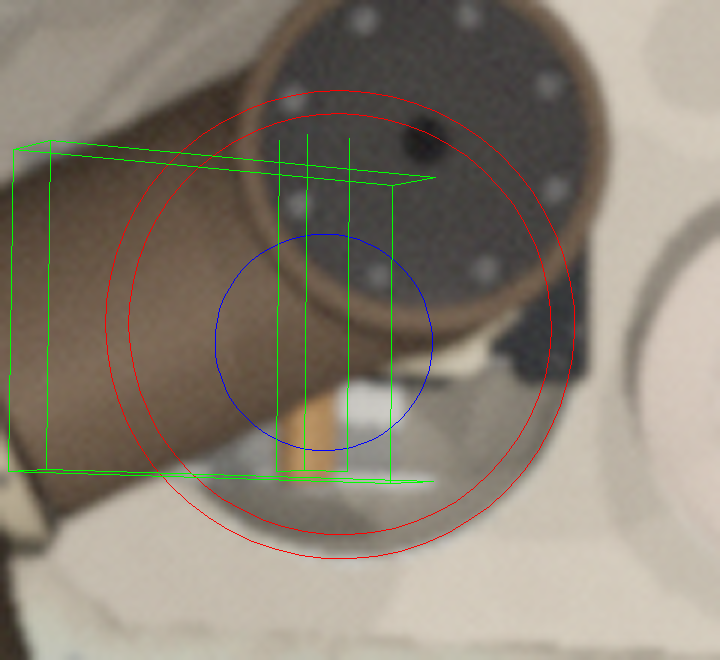

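```bash
python3 -m handwheel '{"gripper":[-0.28,-0.28,-1,-1],"travel":[[0,0,0.01],[0,0,0.02],[0,0,0.02],[0,0,0.02]],"spin":[0,0,0,0]}' 4; python3 -m handwheel '{"gripper":[-1,-1,-1],"travel":[[0,-0.008,-0.005],[0,-0.016,-0.011],[0,-0.022,-0.017]],"spin":[0,0,0]}' 4;  python3 - <<'E'
from h import *
from station import viewer,arm
s=arm.get_state(); p=s['eef_pos'];print(p,s['width'],s['force'])
s=cam(viewer.grab_frame("side"));t=cam(viewer.grab_frame("top"))
overlay(s,(.467,.004),(p[0]-.005,p[1],.187,35,0),(285,140,375,230),7,"pics/A_side.png")
overlay(t,(.467,.004),(p[0]-.005,p[1],.187,35,0),(300,130,420,240),6,"pics/A_top.png")
E
```

```text
t: 23.5
eef_pos: [0.4713, 0.0214, 0.1999]
ee_rot: [-1.124, 1.57, 0.442]
force: [0.9, 2.7, 0.9]
width: 0.0263
t: 23.8
eef_pos: [0.4724, 0.0106, 0.1921]
ee_rot: [-1.278, 1.567, 0.289]
force: [0.1, 4.5, 5.8]
width: 0.0266
[0.47236056 0.01064123 0.19210762] 0.026570607355533613 [0.11900555 4.46771021 5.75585351]
```

View pics/A_side.png

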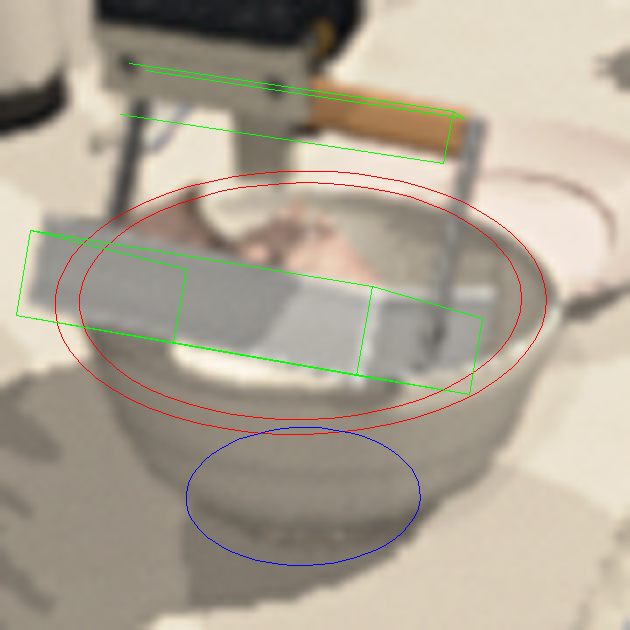

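View pics/A_top.png

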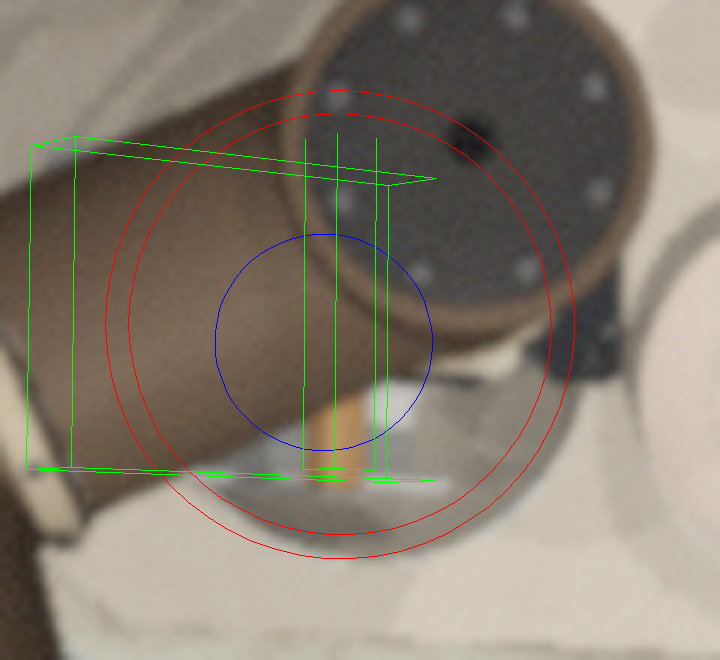

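```bash
python3 -m handwheel '{"gripper":[-1,-1,-1,-1],"travel":[[0,0,0],[0,-0.006,-0.006],[0,-0.012,-0.012],[0,-0.016,-0.018]],"spin":[0,0,0,0]}' 10;  python3 - <<'E'
from h import *
from station import viewer,arm
s=arm.get_state(); p=s['eef_pos'];print(p,s['width'],s['force'])
s=cam(viewer.grab_frame("side"));t=cam(viewer.grab_frame("top"))
overlay(s,(.467,.002),(p[0]-.005,p[1],.184,38,0),(285,140,375,230),7,"pics/B_side.png")
E
```

```text
t: 24.3
eef_pos: [0.4739, 0.0031, 0.1846]
ee_rot: [-1.344, 1.564, 0.223]
force: [0.6, 6.5, 16.9]
width: 0.0261
[0.47390648 0.0031277  0.18457934] 0.02610343291036147 [ 0.62394089  6.52743374 16.90326265]
```

View pics/B_side.png

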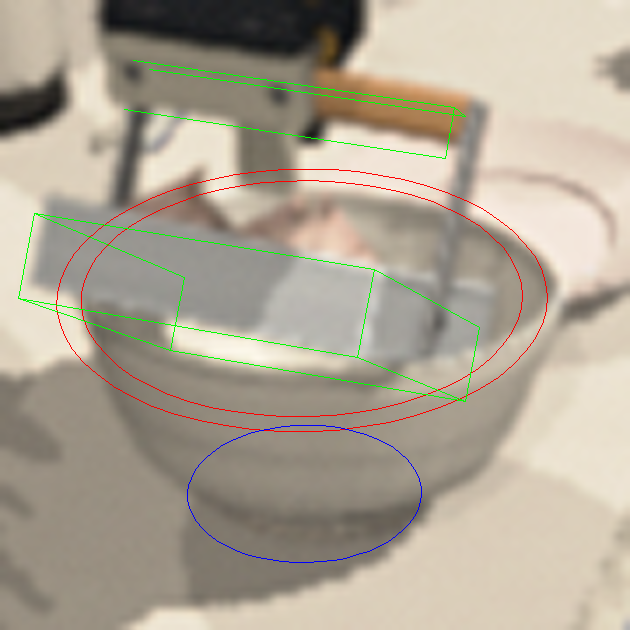

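```bash
python3 -m handwheel '{"gripper":[-0.28,-0.28,-1,-1,-1],"travel":[[0,0,0.014],[0,0,0.028],[0,0,0.028],[0,0,0.028],[0,0,0.028]],"spin":[0,0,0,0,0]}' 8; python3 -m handwheel '{"gripper":[-1,-1,-1,-1,-1,-1,-1,-1],"travel":[[0.016,0,-0.006],[-0.02,0,-0.006],[0.02,0.004,-0.006],[-0.02,0.004,-0.006],[0.02,0,-0.006],[-0.02,0,-0.006],[0.01,0,-0.006],[-0.006,0,-0.006]],"spin":[0,0,0,0,0,0,0,0]}' 8;  python3 - <<'E'
from h import *
from station import viewer,arm
s=arm.get_state(); p=s['eef_pos'];print(p,s['width'],s['force'])
s=cam(viewer.grab_frame("side"))
overlay(s,(.467,.002),None,(285,140,375,230),7,"pics/C_side.png")
E
```

```text
t: 24.9
eef_pos: [0.4713, 0.0024, 0.1964]
ee_rot: [-1.249, 1.57, 0.318]
force: [-1.2, 4.2, 5.0]
width: 0.0267
t: 25.7
eef_pos: [0.4697, 0.0025, 0.193]
ee_rot: [-1.92, 1.57, -0.354]
force: [0.0, 2.6, 5.2]
width: 0.0263
[0.46974938 0.00247448 0.19302737] 0.026306808579231827 [0.02664943 2.59076047 5.17549367]
```

View pics/C_side.png

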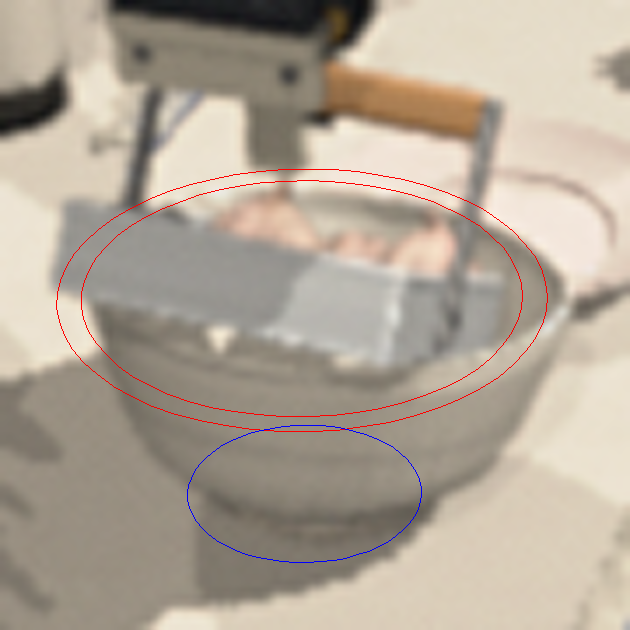

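Run:
```python
from h import *
from station import viewer,spotter
t=cam(viewer.grab_frame("top"));s=cam(viewer.grab_frame("side"))
for n in("side","top"): print([(np.round(r["at"]),round(r["conf"],2)) for r in spotter.tip_of(n,"bulb_1_center")])
overlay(t,(.467,.002),None,(300,130,420,240),6,"pics/D_top.png")
```

```text
[(array([337., 298.]), 0.71), (array([326., 330.]), 0.71), (array([351., 178.]), 0.48)]
[(array([374., 197.]), 0.76), (array([223., 235.]), 0.67), (array([190., 234.]), 0.59)]
```

View pics/D_top.png

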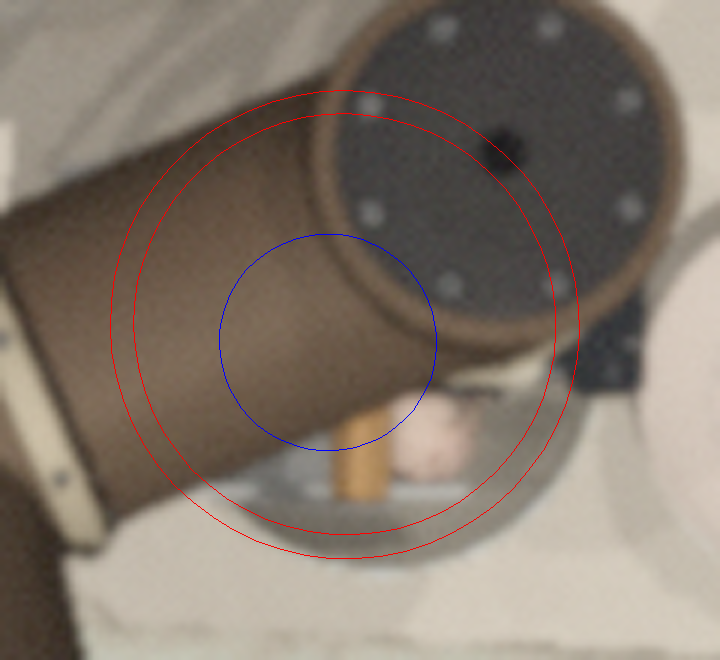

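```bash
python3 -m handwheel '{"gripper":[-0.28,-0.28,-1,-1],"travel":[[0,0,0.008],[0,0,0.014],[0,0,0.014],[0,0,0.014]],"spin":[0,0,0,0]}' 8; python3 -m handwheel '{"gripper":[-1,-1,-1,-1,-1,-1,-1,-1,-1,-1],"travel":[[0.02,0,-0.004],[-0.02,0.002,-0.004],[0.024,0.002,-0.004],[-0.02,0.002,-0.004],[0.024,0.002,-0.004],[-0.02,0,-0.004],[0.024,0,-0.004],[-0.02,0,-0.004],[0.024,0,-0.004],[0.004,0,-0.004]],"spin":[0,0,0,0,0,0,0,0,0,0]}' 8;  python3 - <<'E'
from h import *
from station import viewer,arm,spotter
s=arm.get_state(); p=s['eef_pos'];print(p,s['width'],s['force'])
s=cam(viewer.grab_frame("side"));t=cam(viewer.grab_frame("top"))
overlay(s,(.467,.002),None,(285,140,375,230),7,"pics/E_side.png")
overlay(t,(.467,.002),None,(300,130,420,240),6,"pics/E_top.png")
E
```

```text
t: 26.35
eef_pos: [0.4682, 0.0023, 0.2003]
ee_rot: [-1.222, 1.57, 0.344]
force: [-0.6, 1.1, 1.1]
width: 0.0265
t: 27.35
eef_pos: [0.4726, 0.0026, 0.1977]
ee_rot: [-2.16, 1.57, -0.593]
force: [-1.1, 2.9, 0.7]
width: 0.0265
[0.47258345 0.00259352 0.19772733] 0.026469533247800298 [-1.14847455  2.86072625  0.68366926]
```

View pics/E_side.png

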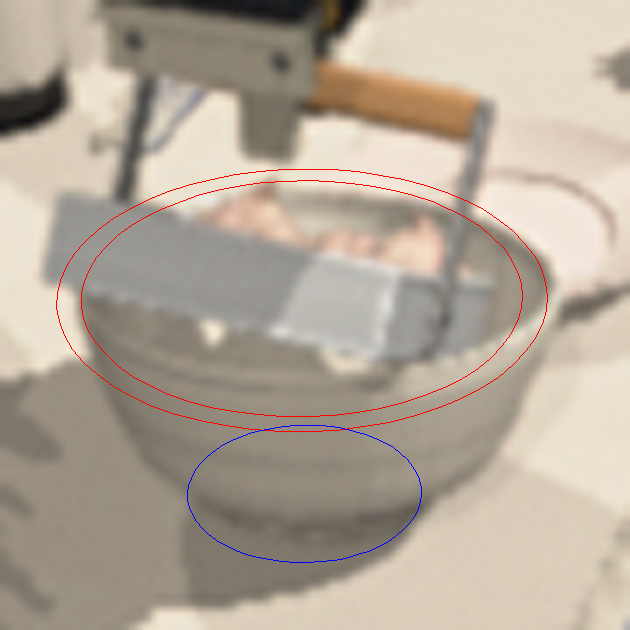

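View pics/E_top.png

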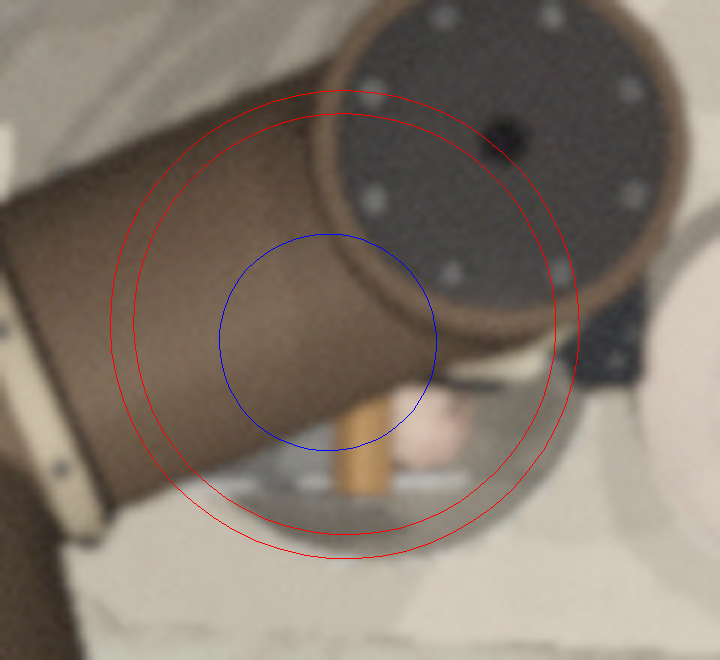

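```bash
python3 -m handwheel '{"gripper":[-1,-1,-1],"travel":[[0,0,0],[0,0.09,0.006],[0,0.115,0.01]],"spin":[0,0,0]}' 12;  python3 - <<'E'
from h import *
from station import viewer,arm,spotter
s=arm.get_state(); p=s['eef_pos'];print(p,s['width'],s['force'])
s=cam(viewer.grab_frame("side"));t=cam(viewer.grab_frame("top"))
overlay(s,(.467,.002),None,(285,140,375,230),7,"pics/F_side.png")
overlay(t,(.467,.002),None,(300,130,420,240),6,"pics/F_top.png")
E
```

```text
t: 27.75
eef_pos: [0.4698, 0.0611, 0.2026]
ee_rot: [1.826, 1.57, -2.891]
force: [0.7, -0.4, -4.2]
width: 0.0244
[0.469795   0.06110966 0.20258241] 0.02442826068513708 [ 0.66641538 -0.35591199 -4.17376785]
```

View pics/F_side.png

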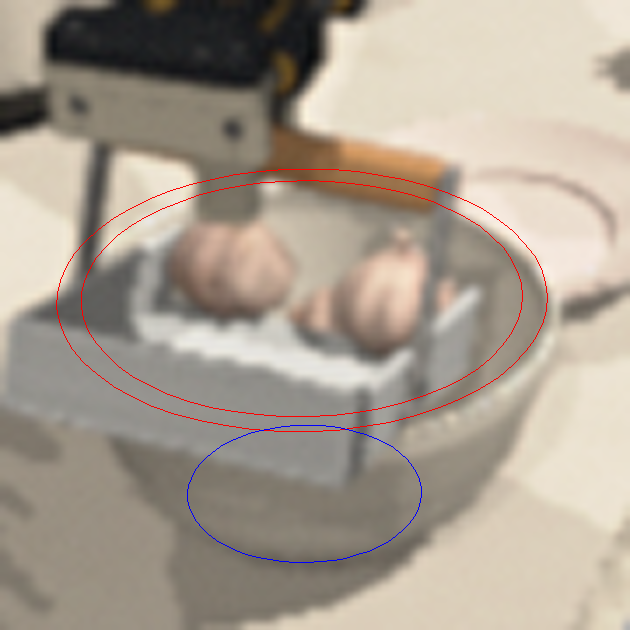

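View pics/F_top.png

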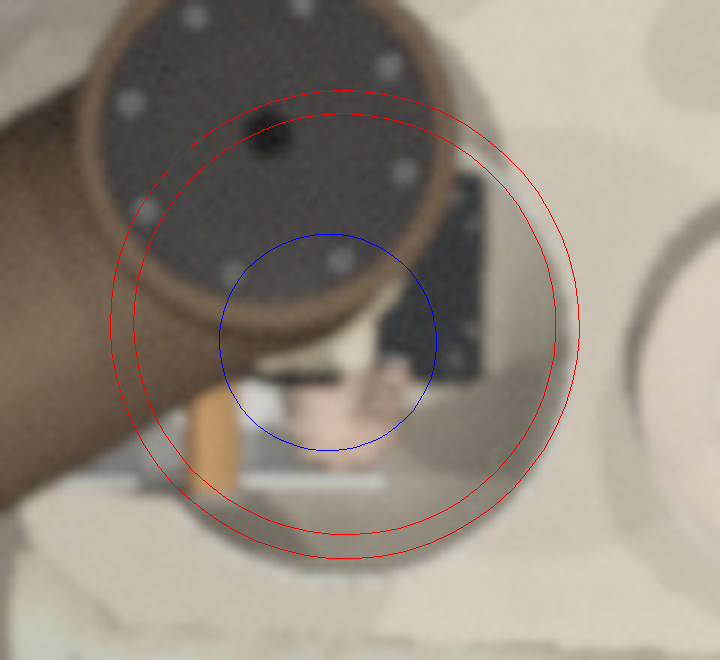

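```bash
python3 -m handwheel '{"gripper":[-1,-1,-1,-1,-1],"travel":[[0,-0.014,-0.006],[0,-0.03,-0.01],[0,-0.046,-0.014],[0,-0.062,-0.02],[0,-0.072,-0.026]],"spin":[0,0,0,0,0]}' 6;  python3 - <<'E'
from h import *
from station import viewer,arm,spotter
s=arm.get_state(); p=s['eef_pos'];print(p,s['width'],s['force'])
s=cam(viewer.grab_frame("side"));t=cam(viewer.grab_frame("top"))
overlay(s,(.467,.002),None,(285,140,375,230),7,"pics/G_side.png")
overlay(t,(.467,.002),None,(300,130,420,240),6,"pics/G_top.png")
E
```

```text
t: 28.35
eef_pos: [0.4728, 0.0236, 0.1924]
ee_rot: [-1.223, 1.564, 0.343]
force: [0.7, 5.6, 9.2]
width: 0.0229
[0.47277005 0.02360426 0.19235192] 0.022873921590294017 [0.71067495 5.59330067 9.16497602]
```

View pics/G_side.png

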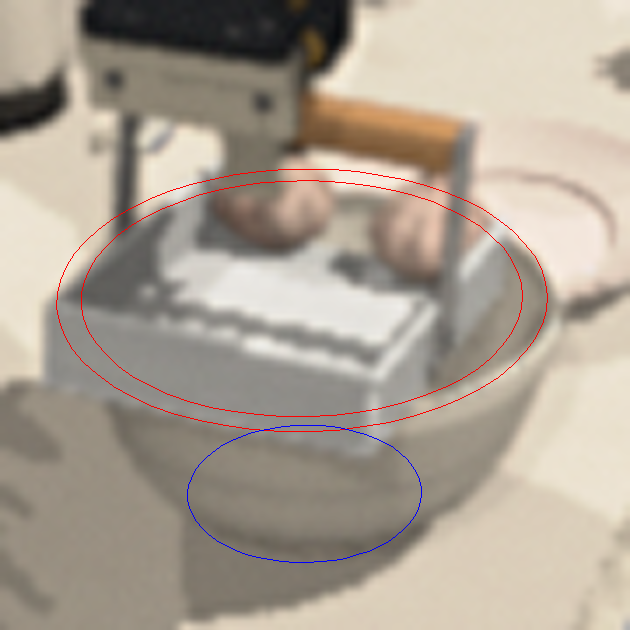

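View pics/G_top.png

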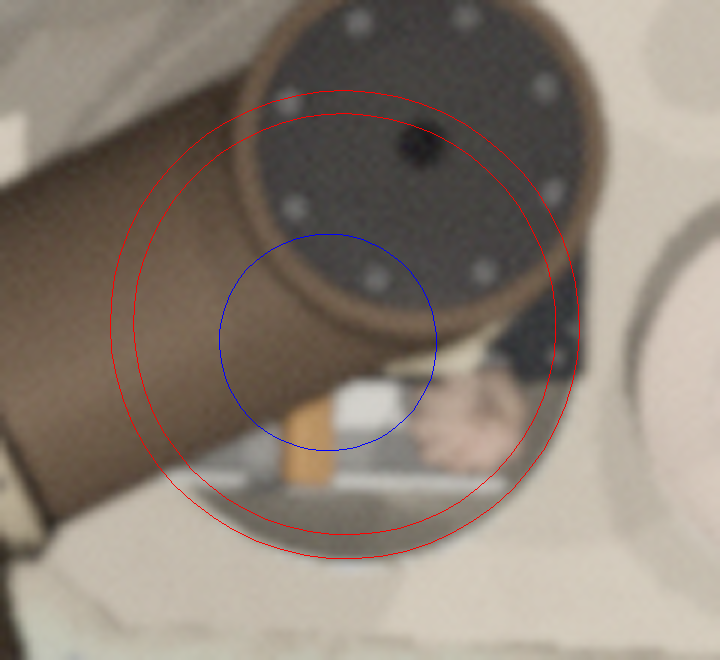

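```bash
python3 -m handwheel '{"gripper":[-1,-1,-1,-1,-1,-1,-1],"travel":[[-0.004,0,0.014],[-0.004,0.01,0.03],[-0.004,0.04,0.036],[-0.004,0.07,0.036],[-0.004,0.095,0.036],[-0.004,0.11,0.036],[-0.004,0.118,0.036]],"spin":[0,0,0,0,0,0,0]}' 15;  python3 - <<'E'
from h import *
from station import viewer,arm,spotter
s=arm.get_state(); p=s['eef_pos'];print(p,s['width'],s['force'])
s=cam(viewer.grab_frame("side"));t=cam(viewer.grab_frame("top"))
overlay(s,(.468,.0),(p[0],p[1],p[2],0,0),(285,140,375,230),7,"pics/H_side.png")
overlay(t,(.468,.0),(p[0],p[1],p[2],0,0),(300,130,420,240),6,"pics/H_top.png")
E
```

```text
t: 29.15
eef_pos: [0.4678, 0.0832, 0.208]
ee_rot: [2.205, 1.57, -2.512]
force: [-0.1, -0.7, -4.4]
width: 0.0201
[0.467803   0.08321113 0.2079954 ] 0.020063352598860176 [-0.07573198 -0.7257921  -4.39082451]
```

View pics/H_side.png

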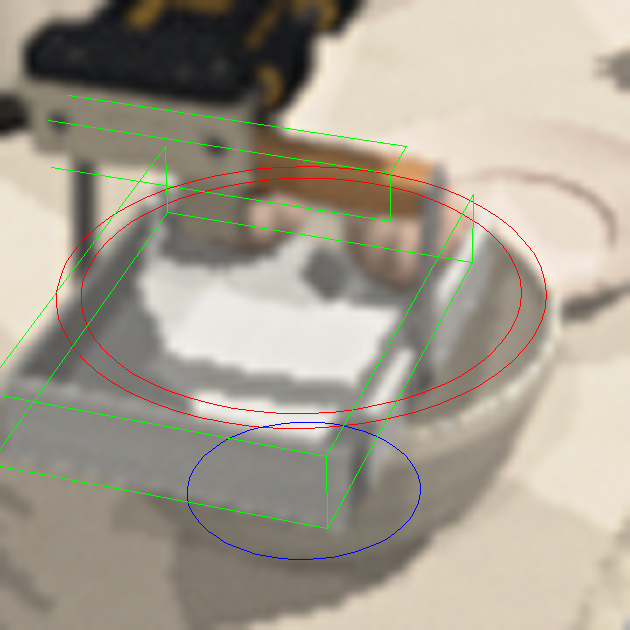

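View pics/H_top.png

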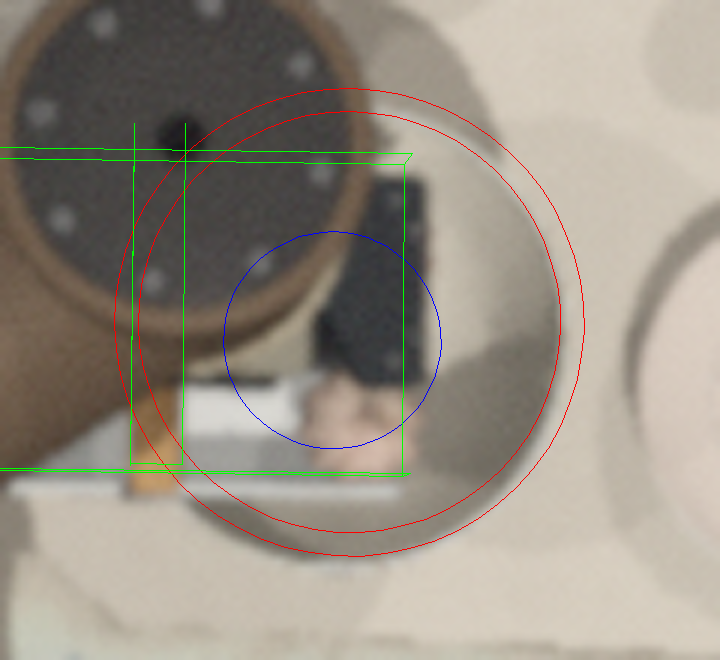

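```bash
python3 -m handwheel '{"gripper":[-1,-1,-1,-0.35,-0.35,-1,-1],"travel":[[0.01,0.004,-0.01],[0.012,0.006,-0.018],[0.012,0.006,-0.021],[0.012,0.006,-0.012],[0.012,0.006,-0.005],[0.012,0.006,-0.005],[0.012,0.006,-0.005]],"spin":[0,0,0,0,0,0,0]}' 4; python3 -m handwheel '{"gripper":[-1,-1,-1,-1],"travel":[[0,-0.009,-0.003],[0,-0.018,-0.004],[0,-0.027,-0.004],[0,-0.036,-0.005]],"spin":[0,0,0,0]}' 4; python3 -m handwheel '{"gripper":[-1,-1,-1,-1],"travel":[[0,-0.009,-0.001],[0,-0.018,-0.003],[0,-0.026,-0.005],[0,-0.034,-0.007]],"spin":[0,0,0,0]}' 4;  python3 - <<'E'
from h import *
from station import viewer,arm
s=arm.get_state(); p=s['eef_pos'];print(p,s['width'],s['force'])
s=cam(viewer.grab_frame("side"));t=cam(viewer.grab_frame("top"))
overlay(s,(.467,.004),None,(285,140,375,230),7,"pics/I_side.png")
overlay(t,(.467,.004),None,(300,130,420,240),6,"pics/I_top.png")
E
```

```text
t: 29.95
eef_pos: [0.4745, 0.0859, 0.2064]
ee_rot: [-1.097, 1.569, 0.469]
force: [-0.3, 1.1, 3.5]
width: 0.0213
t: 30.35
eef_pos: [0.4752, 0.0682, 0.2046]
ee_rot: [-1.149, 1.567, 0.418]
force: [-2.5, 2.8, 9.1]
width: 0.0231
t: 30.75
eef_pos: [0.4745, 0.0512, 0.2004]
ee_rot: [-0.884, 1.568, 0.683]
force: [-2.8, 4.9, 7.1]
width: 0.0248
[0.47454674 0.05122183 0.20042971] 0.02475186947449829 [-2.7599108   4.88493867  7.06860746]
```

View pics/I_side.png

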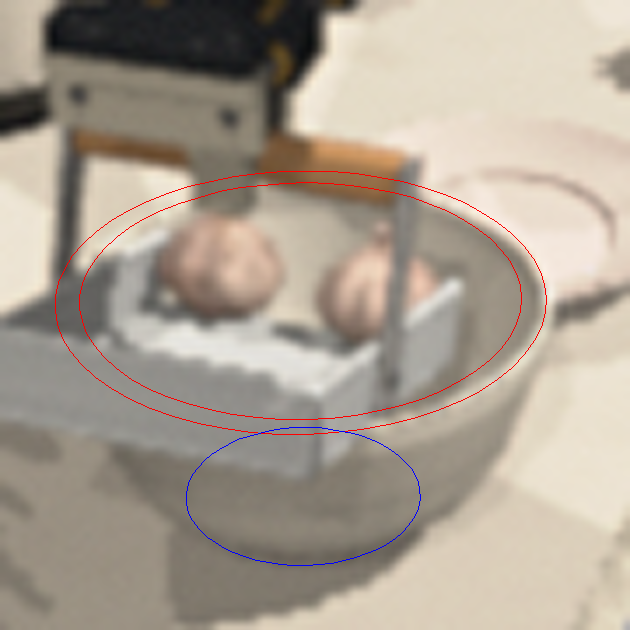

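View pics/I_top.png

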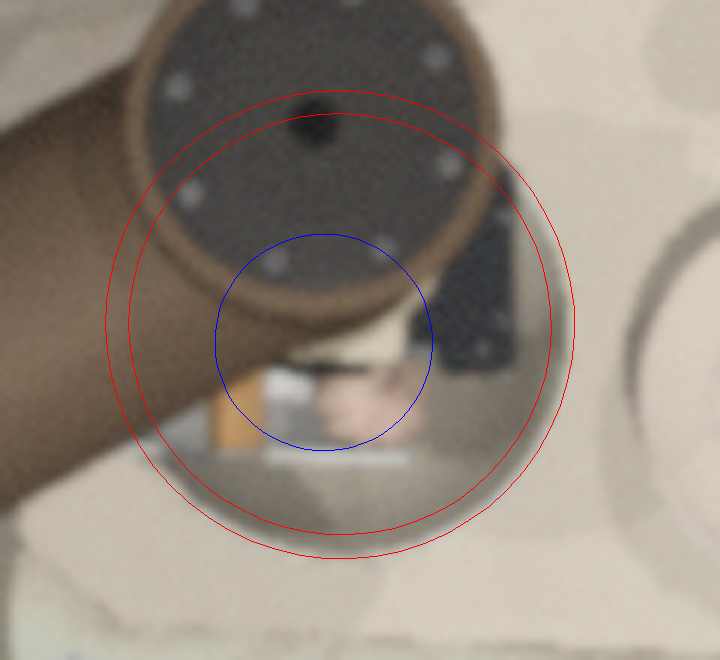

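```bash
python3 -m handwheel '{"gripper":[-1,-1,-1,-1],"travel":[[0,-0.009,-0.002],[0,-0.018,-0.004],[0,-0.027,-0.007],[0,-0.034,-0.01]],"spin":[0,0,0,0]}' 4; python3 -m handwheel '{"gripper":[-1,-1,-1],"travel":[[0,-0.01,-0.005],[0,-0.02,-0.01],[0,-0.024,-0.013]],"spin":[0,0,0]}' 5;  python3 - <<'E'
from h import *
from station import viewer,arm
s=arm.get_state(); p=s['eef_pos'];print(p,s['width'],s['force'])
s=cam(viewer.grab_frame("side"));t=cam(viewer.grab_frame("top"))
overlay(s,(.467,.004),None,(285,140,375,230),7,"pics/J_side.png")
overlay(t,(.467,.004),None,(300,130,420,240),6,"pics/J_top.png")
E
```

```text
t: 31.25
eef_pos: [0.4744, 0.034, 0.1952]
ee_rot: [-0.961, 1.569, 0.606]
force: [-2.7, 2.9, 5.0]
width: 0.0264
t: 31.55
eef_pos: [0.4742, 0.0216, 0.1887]
ee_rot: [-1.25, 1.57, 0.317]
force: [-2.9, 3.2, 6.6]
width: 0.0267
[0.47424776 0.02160403 0.18872476] 0.02665156372752492 [-2.9317576   3.19956364  6.64693561]
```

View pics/J_side.png

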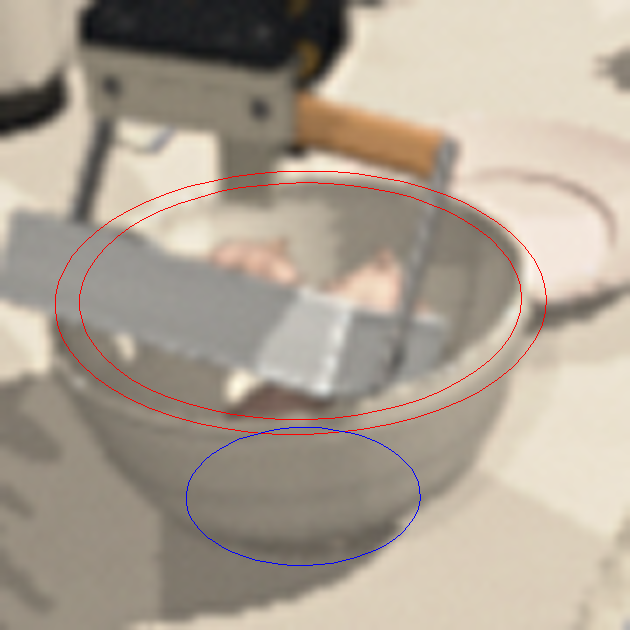

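View pics/J_top.png

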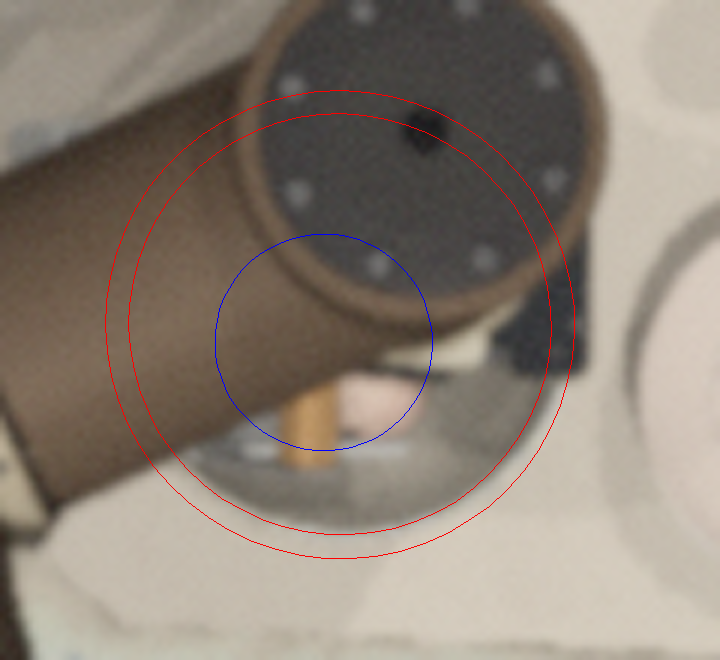

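```bash
python3 -m handwheel '{"gripper":[-1,-1,-1],"travel":[[0,0,0],[0,0.07,0.006],[0,0.08,0.008]],"spin":[0,0,0]}' 12;  python3 - <<'E'
from h import *
from station import viewer,arm
s=arm.get_state(); p=s['eef_pos'];print(p,s['width'],s['force'])
s=cam(viewer.grab_frame("side"));t=cam(viewer.grab_frame("top"))
overlay(s,(.473,.004),None,(285,140,375,230),7,"pics/K_side.png")
overlay(t,(.473,.004),None,(300,130,420,240),6,"pics/K_top.png")
E
```

```text
t: 31.95
eef_pos: [0.4737, 0.0631, 0.1918]
ee_rot: [1.338, 1.57, 2.904]
force: [0.3, 0.1, -2.3]
width: 0.0238
[0.47373471 0.0630962  0.19180015] 0.023803745933731885 [ 0.28016498  0.12005848 -2.28034778]
```

View pics/K_side.png

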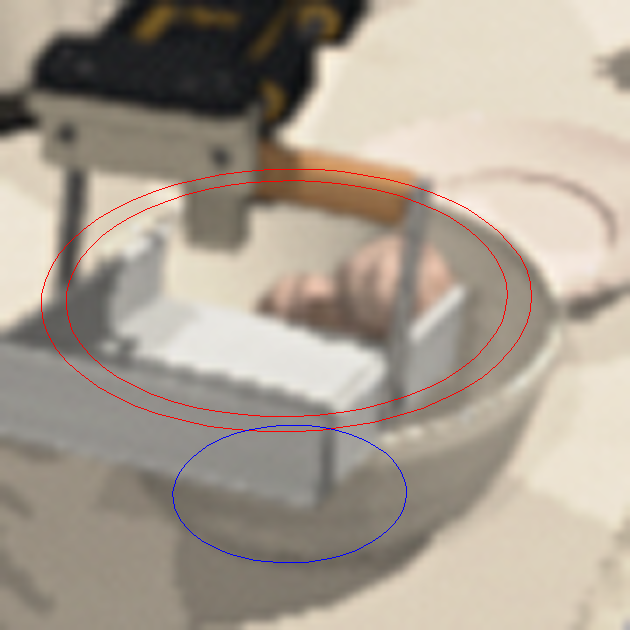

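View pics/K_top.png

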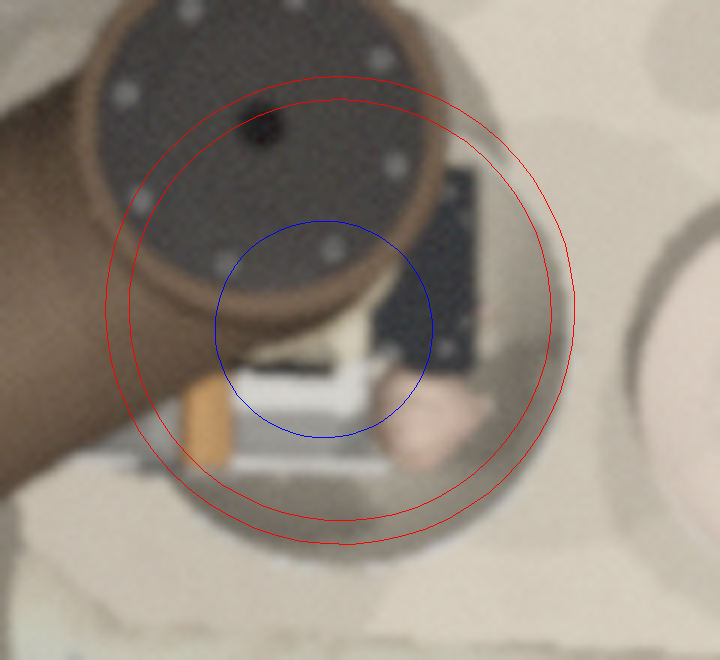

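```bash
python3 -m handwheel '{"gripper":[-1,-1,-1,-1,-1],"travel":[[0,0.06,0.01],[0,0.12,0.03],[0,0.18,0.05],[0,0.24,0.06],[0,0.28,0.06]],"spin":[0,0,0,0,0]}' 20;  python3 - <<'E'
from h import *
from station import viewer,arm
s=arm.get_state(); p=s['eef_pos'];print(p,s['width'],s['force'])
s=cam(viewer.grab_frame("side"));t=cam(viewer.grab_frame("top"))
overlay(s,(.468,.004),None,(265,130,375,250),5,"pics/L_side.png")
overlay(t,(.468,.004),None,(220,130,420,240),3.5,"pics/L_top.png") if 0 else overlay(t,(.468,.004),None,(220,130,420,240),4,"pics/L_top.png")
E
```

```text
t: 32.55
eef_pos: [0.4741, 0.2028, 0.2224]
ee_rot: [-0.779, 1.57, 0.788]
force: [-0.1, -1.1, -4.1]
width: 0.0198
[0.47410395 0.20282052 0.2223774 ] 0.019784794529648132 [-0.12655141 -1.07759295 -4.07042274]
```

View pics/L_side.png

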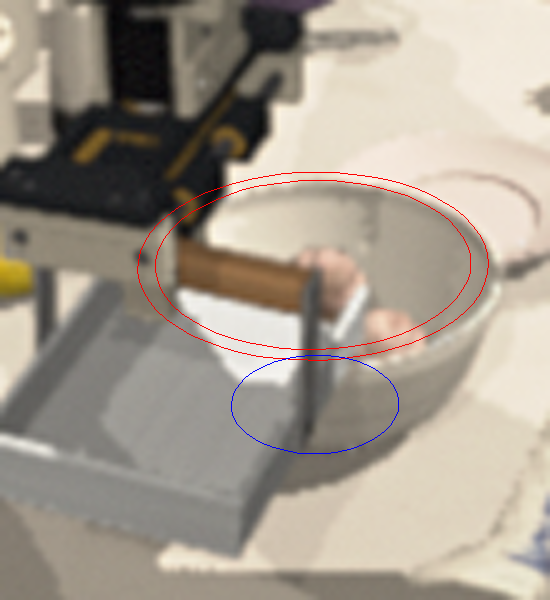

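View pics/L_top.png

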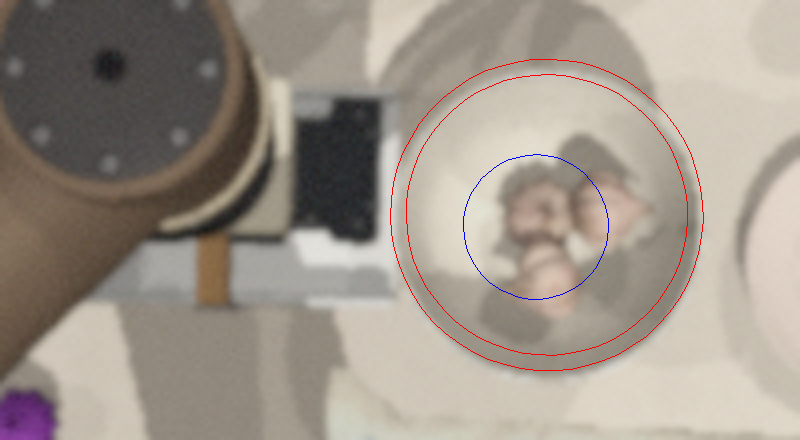

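```bash
python3 -m handwheel '{"gripper":[-1,-1,-1,-1,-1,-1,-1,-1,-1,-1],"travel":[[0.002,0.08,0],[0.004,0.16,0],[0.006,0.24,0],[0.008,0.3,0],[0.008,0.3,-0.05],[0.008,0.3,-0.11],[0.008,0.3,-0.16],[0.008,0.3,-0.2],[0.008,0.3,-0.22],[0.008,0.3,-0.225]],"spin":[0.02,0.04,0.06,0.08,0.1,0.1,0.1,0.1,0.1,0.1]}' 20; python3 -m handwheel '{"gripper":[-1,-1,-1],"travel":[[0,0,-0.008],[0,0,-0.012],[0,0,-0.016]],"spin":[0,0,0]}' 10
python3 - <<'E'
from h import *
from station import viewer,arm
s=arm.get_state(); p=s['eef_pos'];print(p,s['width'],s['force'])
s=cam(viewer.grab_frame("side"))
overlay(s,(.468,.004),None,(220,140,380,330),3,"pics/M_side.png")
E
```

```text
t: 33.65
eef_pos: [0.4777, 0.3502, 0.1081]
ee_rot: [2.427, 1.568, -2.212]
force: [-0.0, 0.5, -3.9]
width: 0.0203
t: 33.95
eef_pos: [0.4783, 0.352, 0.1023]
ee_rot: [-0.737, 1.569, 0.908]
force: [-0.6, -0.5, -2.8]
width: 0.0202
[0.4783411  0.35203404 0.10232224] 0.020236619625948752 [-0.570645   -0.49380709 -2.84449911]
```

View pics/M_side.png

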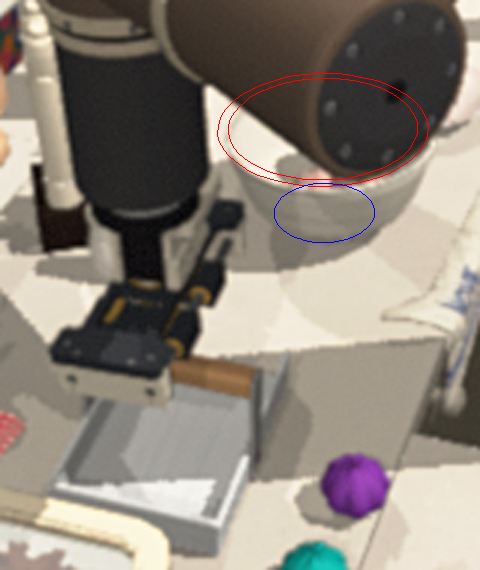

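```bash
python3 -m handwheel '{"gripper":[-1,-1],"travel":[[0,0,-0.004],[0,0,-0.006]],"spin":[0,0]}' 10; python3 -m handwheel '{"gripper":[-1,-1],"travel":[[0,0,-0.004],[0,0,-0.006]],"spin":[0,0]}' 10; python3 -m handwheel '{"gripper":[-1,-1],"travel":[[0,0,-0.002],[0,0,-0.004]],"spin":[0,0]}' 10
```

```text
t: 34.2
eef_pos: [0.478, 0.3518, 0.0987]
ee_rot: [-0.689, 1.57, 0.956]
force: [-0.4, -0.5, -3.7]
width: 0.02
t: 34.4
eef_pos: [0.4797, 0.3523, 0.097]
ee_rot: [-1.303, 1.567, 0.343]
force: [5.6, -3.4, 5.4]
width: 0.02
t: 34.6
eef_pos: [0.4805, 0.3528, 0.0958]
ee_rot: [-1.175, 1.565, 0.471]
force: [7.0, -2.8, 7.3]
width: 0.0198
```

Touchdown. Release, wait for the jaws, then rise.

```bash
python3 -m handwheel '{"gripper":[-0.5,0,0.5,1,1,1,1,1,1,1,1,1,1,1],"travel":[[0,0,0.004],[0,0,0.004],[0,0,0.004],[0,0,0.004],[0,0,0.004],[0,0,0.004],[0,0,0.02],[0,0,0.06],[0,0,0.12],[0,0,0.2],[0,0,0.28],[0,0,0.34],[0,0,0.34],[0,0,0.34]],"spin":[0,0,0,0,0,0,0,0,0,0,0,0,0,0]}' 10
python3 - <<'E'
from h import *
from station import viewer,arm
s=arm.get_state(); p=s['eef_pos'];print(p,s['width'],s['force'])
s=cam(viewer.grab_frame("side"));t=cam(viewer.grab_frame("top"))
overlay(s,(.468,.004),None,(220,140,400,330),3,"pics/N_side.png")
overlay(t,(.468,.004),None,(180,110,460,250),2.8,"pics/N_top.png") if 0 else overlay(t,(.468,.004),None,(180,110,440,250),3,"pics/N_top.png")
E
```

```text
t: 36.0
eef_pos: [0.478, 0.3519, 0.2648]
ee_rot: [-0.566, 1.569, 1.079]
force: [0.2, -0.1, -1.2]
width: 0.0879
[0.47799449 0.35185433 0.26475901] 0.08788983553706747 [ 0.2024032  -0.13804308 -1.21140908]
```

View pics/N_side.png

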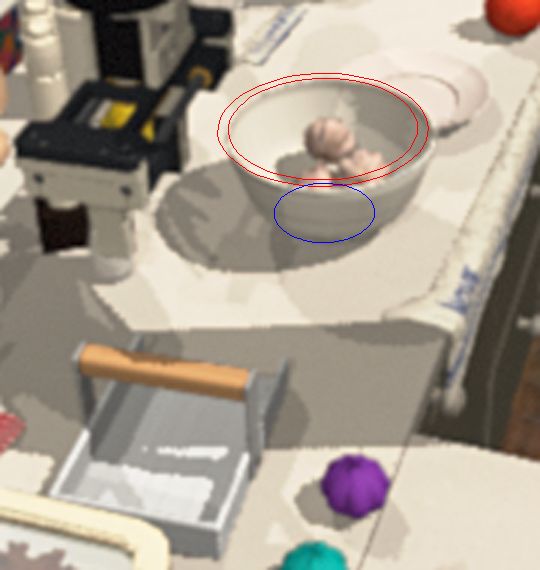

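View pics/N_top.png

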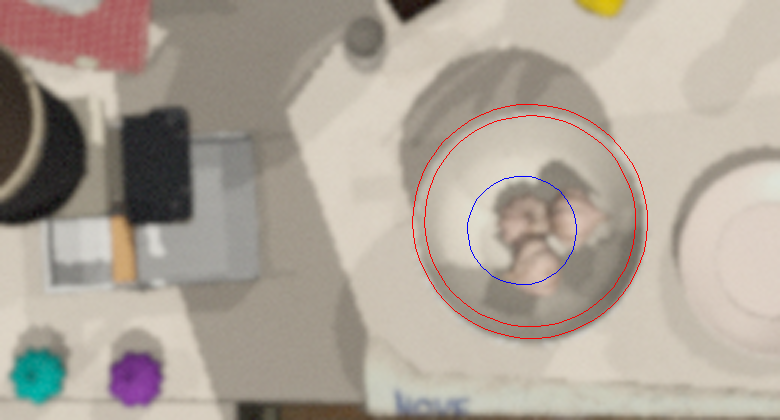

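Run:
```python
from h import *
from station import viewer,spotter,arm
t=cam(viewer.grab_frame("top"));s=cam(viewer.grab_frame("side"))
np.set_printoptions(precision=3,suppress=True)
a=[r["at"] for r in spotter.tip_of("side","bulb_1_center")];b=[r["at"] for r in spotter.tip_of("top","bulb_1_center")]
print(np.round(a),np.round(b))
b2=b+[(354,183),(371.3,181),(359,197)]
for u in a+[(330,185.7),(340,194)]:
    for v in b2:
        p=tri([(s,u),(t,v)]); e=np.hypot(*(proj(s,p)-u))
        if e<2 and abs(p[1])<.1: print(np.round(u),np.round(v),p,round(e,1))
arm.job_done()
```

```text
[[336. 300.]
 [326. 329.]
 [342. 198.]] [[226. 233.]
 [360. 198.]
 [193. 232.]
 [354. 182.]]
[336. 300.] [360. 198.] [ 0.461 -0.048 -0.438] 0.6
[336. 300.] [359 197] [ 0.462 -0.046 -0.435] 1.0
[342. 198.] [360. 198.] [ 0.432 -0.01   0.044] 1.2
[342. 198.] [359 197] [ 0.432 -0.008  0.045] 1.5
[330. 186.] [354 183] [0.465 0.009 0.092] 1.9
[330. 186.] [371. 181.] [ 0.477 -0.038  0.061] 0.6
[340 194] [360. 198.] [ 0.434 -0.008  0.059] 0.0
[340 194] [359 197] [ 0.435 -0.006  0.06 ] 0.4
the job is handed in; nothing more can be done
```

The garlic task is done and handed in: the last pictures show all three bulbs in the deep bowl and the empty tray flat on the worktop. I handed in at about 36 s of the 48 s allowed.

**How the tipping was done:** I gripped the tray by its bar and carried it level to the bowl with all three bulbs aboard. The moves allow no wrist tilt, so I rested the tray on the bowl's near rim with a light grip and drew the bar forward. That tipped it to about 30 degrees with the open edge over the bowl.

Two attempts stalled at about 20 degrees when the edge caught on the far wall. A third reached about 30 degrees but released no bulb. A final tilt with a short jerk back dropped the bulbs in. I then set the tray down at its starting place, let go and raised the arm with the gripper open.

**Last checks:**
- **Bowl:** it is upright, about a centimetre or less from where it started.
- **Tray:** it is empty, flat and free of the gripper. A steady force offset of about 1.2 N remains with nothing touching.
- **Bulb heights:** I placed one bulb at about 0.045–0.06 m, below the 0.1 m limit. A second gave 0.06 m or 0.092 m depending on how I matched the two views. The third was seen clearly only in the top picture, so its height is unconfirmed.
- **Plate and shaker:** neither looked moved in the pictures, but I did not measure them again.
- **Fingers near the bulbs:** at times I estimated only a few millimetres of clearance. I saw no contact, but there was no direct contact reading.

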